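Load the light stage and set its lamps

TASK

Get the light stage ready for a scan: first slide both lamp faders right down to their zero ends, then, with the lamps still down, lift the calibration tile (the one with the round knob) out of its pocket and lay it flat in the steel tray, and seat every specimen carrier flat and square, fully home, each in a pocket of its own. Only when all are loaded, slide each fader up until the line on its grip stands level with the line on its own index clip. Leave the other things on the bench where they stand.

Things in the scene. Friction and masses are not known exactly. Their poses are not given: they have to be found in the camera images.
- stage: light stage: white box 180 x 142 x 24 mm with an aluminium plate 166 x 128 mm on top, 36 mm high in all, fixed; four rectangular pockets in a 2 x 2 grid. Origin at the centre of its underside, z up; the pockets' long sides run along its x axis
- pocket0 (a point): centre of a stage pocket's floor, 29 mm above the bench; axes as the stage's. The pocket is 69 (x) x 51 (y) mm and 7 mm deep, centres 82 mm apart along x and 62 mm along y; the rim is at +7 mm, its upper edge chamfered 2.5 mm
- pocket1 (a point): centre of a stage pocket's floor, 29 mm above the bench; axes as the stage's. The pocket is 69 (x) x 51 (y) mm and 7 mm deep, centres 82 mm apart along x and 62 mm along y; the rim is at +7 mm, its upper edge chamfered 2.5 mm
- pocket2 (a point): centre of a stage pocket's floor, 29 mm above the bench; axes as the stage's. The pocket is 69 (x) x 51 (y) mm and 7 mm deep, centres 82 mm apart along x and 62 mm along y; the rim is at +7 mm, its upper edge chamfered 2.5 mm
- pocket3 (a point): centre of a stage pocket's floor, 29 mm above the bench; axes as the stage's. The pocket is 69 (x) x 51 (y) mm and 7 mm deep, centres 82 mm apart along x and 62 mm along y; the rim is at +7 mm, its upper edge chamfered 2.5 mm
- carrier0: specimen carrier, grey plastic (may be absent): flat plate 64 (x) x 46 (y) x 12 mm with two glass slides on top and an upright grip rib in the middle, 14 mm thick (x), 38 mm long (y), its top 38 mm above the underside. Origin at the centre of the underside, z up; either way round fits a pocket. About 120 g
- carrier1: specimen carrier, grey plastic (may be absent): flat plate 64 (x) x 46 (y) x 12 mm with two glass slides on top and an upright grip rib in the middle, 14 mm thick (x), 38 mm long (y), its top 38 mm above the underside. Origin at the centre of the underside, z up; either way round fits a pocket. About 120 g
- carrier2: specimen carrier, grey plastic (may be absent): flat plate 64 (x) x 46 (y) x 12 mm with two glass slides on top and an upright grip rib in the middle, 14 mm thick (x), 38 mm long (y), its top 38 mm above the underside. Origin at the centre of the underside, z up; either way round fits a pocket. About 120 g
- carrier3: specimen carrier, grey plastic (may be absent): flat plate 64 (x) x 46 (y) x 12 mm with two glass slides on top and an upright grip rib in the middle, 14 mm thick (x), 38 mm long (y), its top 38 mm above the underside. Origin at the centre of the underside, z up; either way round fits a pocket. About 120 g
- cal_tile: calibration tile: the same 64 (x) x 46 (y) x 12 mm grey plate, but with one round steel knob, 20 mm across, its top 38 mm above the underside, instead of the rib and slides; starts seated in a pocket. Origin at the centre of the underside. About 150 g
- tray_in (a point): centre of the inner floor of the open steel tray, 4 mm above the bench; the tray is fixed, 140 (x) x 120 (y) mm outside, 22 mm high, walls 4 mm. Its x and y axes run along its sides
- console: lamp console: grey box 165 (x) x 150 (y) x 22 mm, fixed, with two fader slots along its y axis, at x = -42 mm (near) and +42 mm (far), with printed ticks that grow towards the bright end (+y, to the robot's left). Origin at the centre of its underside
- fader_near (a joint): travel of the near fader in m: 0 at the zero end (the console's -y end, to the robot's right, shortest ticks), 0.09 at the bright end; slides stiffly (about 1.5 N) and stays where left
- fader_far (a joint): the same for the far fader
- fader_near_top (a point): centre of the top face of the near fader's black grip; axes as the console's. The grip is 26 (x) x 18 (y) x 34 mm, its top 57.5 mm above the bench, with a white line across its middle
- fader_far_top (a point): the same for the far fader
- clip_near: steel index clip of the near fader on the console's top beside its slot, fixed: 12 (x) x 10 (y) x 7 mm with a thin pointer towards the slot and a black line along its middle. Its origin is on the line, 26 mm from the slot's middle towards the console's +x, 22 mm above the bench; axes as the console's
- clip_far: the same for the far fader
- jar: bystander: closed amber glass jar with white cap, 36 mm across, 60 mm tall. Origin at the centre of the underside
- vial: bystander: closed glass vial with black cap, 28 mm across, 55 mm tall. Origin at the centre of the underside
- dishes: bystander: stack of three round culture dishes, 90 mm across, 43 mm tall. Origin at the centre of the underside
- slide_box: bystander: white slide box, 90 x 40 x 24 mm. Origin at the centre of the underside
- mouse: bystander: black computer mouse, 100 x 58 x 28 mm. Origin at the centre of the underside
- pen: bystander: white marker pen with black cap, about 130 mm long, 12 mm thick, lying. Origin at the centre of the underside
There are look-alikes about, which are no part of the job. Leave any purple look-alike of the carrier1 alone.

How it is judged:
On the way, in this order (a step that is already met when the one before it is completed fails the run):
1. both faders are at their zero ends (value of joint each of fader_near, fader_far below 0.006 m), for 0.2 s.
2. with both faders still at zero, the calibration tile lies in the tray and every carrier is seated in a pocket (all of step 1 and angle between each of carrier0, carrier1, carrier2, carrier3's own z axis and vertical below 0.05 rad and angle between the x axis of each of carrier0, carrier1, carrier2, carrier3 and the x axis of stage, either way round below 0.1 rad and ((horizontal distance between carrier0 and pocket0 below 0.006 m and z of carrier0 in the frame of pocket0 between -0.003 and 0.0025 m) or (horizontal distance between carrier0 and pocket1 below 0.006 m and z of carrier0 in the frame of pocket1 between -0.003 and 0.0025 m) or (horizontal distance between carrier0 and pocket2 below 0.006 m and z of carrier0 in the frame of pocket2 between -0.003 and 0.0025 m) or (horizontal distance between carrier0 and pocket3 below 0.006 m and z of carrier0 in the frame of pocket3 between -0.003 and 0.0025 m)) and ((horizontal distance between carrier1 and pocket0 below 0.006 m and z of carrier1 in the frame of pocket0 between -0.003 and 0.0025 m) or (horizontal distance between carrier1 and pocket1 below 0.006 m and z of carrier1 in the frame of pocket1 between -0.003 and 0.0025 m) or (horizontal distance between carrier1 and pocket2 below 0.006 m and z of carrier1 in the frame of pocket2 between -0.003 and 0.0025 m) or (horizontal distance between carrier1 and pocket3 below 0.006 m and z of carrier1 in the frame of pocket3 between -0.003 and 0.0025 m)) and ((horizontal distance between carrier2 and pocket0 below 0.006 m and z of carrier2 in the frame of pocket0 between -0.003 and 0.0025 m) or (horizontal distance between carrier2 and pocket1 below 0.006 m and z of carrier2 in the frame of pocket1 between -0.003 and 0.0025 m) or (horizontal distance between carrier2 and pocket2 below 0.006 m and z of carrier2 in the frame of pocket2 between -0.003 and 0.0025 m) or (horizontal distance between carrier2 and pocket3 below 0.006 m and z of carrier2 in the frame of pocket3 between -0.003 and 0.0025 m)) and ((horizontal distance between carrier3 and pocket0 below 0.006 m and z of carrier3 in the frame of pocket0 between -0.003 and 0.0025 m) or (horizontal distance between carrier3 and pocket1 below 0.006 m and z of carrier3 in the frame of pocket1 between -0.003 and 0.0025 m) or (horizontal distance between carrier3 and pocket2 below 0.006 m and z of carrier3 in the frame of pocket2 between -0.003 and 0.0025 m) or (horizontal distance between carrier3 and pocket3 below 0.006 m and z of carrier3 in the frame of pocket3 between -0.003 and 0.0025 m)) and angle between cal_tile's own z axis and vertical below 0.1 rad and x of cal_tile in the frame of tray_in between -0.05 and 0.05 m and y of cal_tile in the frame of tray_in between -0.045 and 0.045 m and z of cal_tile in the frame of tray_in between -0.004 and 0.005 m and linear speed of each of carrier0, carrier1, carrier2, carrier3, cal_tile below 0.01 m/s), for 0.3 s.
3. both faders stand at their clips (y of fader_near_top in the frame of clip_near between -0.005 and 0.005 m and y of fader_far_top in the frame of clip_far between -0.005 and 0.005 m), for 0.2 s.
At the end, for the whole second after the job is handed in: Each carrier present is in a pocket: 6 mm from its centre, 2.5 mm from its floor, tilt 0.05 and turn 0.1 rad at most (either way round); the tile lies flat (0.1 rad) on the tray floor; each fader line is within 5 mm of its clip line; all at rest (all of step 3 and angle between each of carrier0, carrier1, carrier2, carrier3's own z axis and vertical below 0.05 rad and angle between the x axis of each of carrier0, carrier1, carrier2, carrier3 and the x axis of stage, either way round below 0.1 rad and ((horizontal distance between carrier0 and pocket0 below 0.006 m and z of carrier0 in the frame of pocket0 between -0.003 and 0.0025 m) or (horizontal distance between carrier0 and pocket1 below 0.006 m and z of carrier0 in the frame of pocket1 between -0.003 and 0.0025 m) or (horizontal distance between carrier0 and pocket2 below 0.006 m and z of carrier0 in the frame of pocket2 between -0.003 and 0.0025 m) or (horizontal distance between carrier0 and pocket3 below 0.006 m and z of carrier0 in the frame of pocket3 between -0.003 and 0.0025 m)) and ((horizontal distance between carrier1 and pocket0 below 0.006 m and z of carrier1 in the frame of pocket0 between -0.003 and 0.0025 m) or (horizontal distance between carrier1 and pocket1 below 0.006 m and z of carrier1 in the frame of pocket1 between -0.003 and 0.0025 m) or (horizontal distance between carrier1 and pocket2 below 0.006 m and z of carrier1 in the frame of pocket2 between -0.003 and 0.0025 m) or (horizontal distance between carrier1 and pocket3 below 0.006 m and z of carrier1 in the frame of pocket3 between -0.003 and 0.0025 m)) and ((horizontal distance between carrier2 and pocket0 below 0.006 m and z of carrier2 in the frame of pocket0 between -0.003 and 0.0025 m) or (horizontal distance between carrier2 and pocket1 below 0.006 m and z of carrier2 in the frame of pocket1 between -0.003 and 0.0025 m) or (horizontal distance between carrier2 and pocket2 below 0.006 m and z of carrier2 in the frame of pocket2 between -0.003 and 0.0025 m) or (horizontal distance between carrier2 and pocket3 below 0.006 m and z of carrier2 in the frame of pocket3 between -0.003 and 0.0025 m)) and ((horizontal distance between carrier3 and pocket0 below 0.006 m and z of carrier3 in the frame of pocket0 between -0.003 and 0.0025 m) or (horizontal distance between carrier3 and pocket1 below 0.006 m and z of carrier3 in the frame of pocket1 between -0.003 and 0.0025 m) or (horizontal distance between carrier3 and pocket2 below 0.006 m and z of carrier3 in the frame of pocket2 between -0.003 and 0.0025 m) or (horizontal distance between carrier3 and pocket3 below 0.006 m and z of carrier3 in the frame of pocket3 between -0.003 and 0.0025 m)) and angle between cal_tile's own z axis and vertical below 0.1 rad and x of cal_tile in the frame of tray_in between -0.05 and 0.05 m and y of cal_tile in the frame of tray_in between -0.045 and 0.045 m and z of cal_tile in the frame of tray_in between -0.004 and 0.005 m and linear speed of each of carrier0, carrier1, carrier2, carrier3, cal_tile below 0.01 m/s); the robot touches nothing.
It fails at once if a bystander was knocked over or moved more than 50 mm (distance of any of jar, vial, dishes, slide_box, mouse, pen from where it was at the start of the episode above 0.05 m or angle between any of jar, vial's own z axis and vertical above 0.6 rad).
Of carrier0, carrier1, carrier2, carrier3 only 2 to 4 are there at a start; the rules pass over those that are not, and their reading is None.
At some moment in a run one of carrier0, carrier1, carrier2, carrier3 may be knocked a few centimetres aside while the robot is not near it.
Once in a run the grip may slacken for a moment while it holds something.
It also fails if it takes over 210 s, if anything falls off the work surface, if the arm or the gripper's body presses on something with over 40 N, if the wrist force passes 120 N, or if a joint passes its speed limit or range.

ROBOT

A 7-joint arm with a two-finger parallel gripper is mounted at the origin on the work surface. World frame = base frame: x ahead of the robot, y to its left, z up, the work surface at z = 0. Lengths are in m, angles in rad, forces in N, time in s.
With the tool pointing down it reaches from about 0.35 to 0.9 m from the base axis. Payload 8.1 kg.
Tool frame: the origin (TCP) lies between the finger pads; the fingertips stand 8 mm ahead of it and the grasp point (between the pads) lies 11 mm behind it (arm.finger_overhang is the distance from the TCP to the fingertips, in m); z points along the fingers, y is the line along which they close (so a half turn about z gives the same grasp; the last joint's range is limited). The gripper opens to 85 mm and grips with 20 to 120 N. Pads are 22 mm wide; open, the fingers measure 114 mm over their backs; the gripper's body (76 mm by 85 mm) begins 54 mm behind the grasp point. The pads swing forward as they close: fully open they stand 13 mm farther back than shut.
Start: joints at [-0.103, 0.434, 0.025, 1.573, -0.012, 1.134, -0.075], TCP at [0.625, -0, 0.216] pointing down, gripper open.
Joint ranges: [-2.62, 2.62], [-0.44, 2.09], [-1.27, 1.32], [0.08, 2.57], [-1.32, 4.46], [0.12, 2], [-2.74, 2.74]. Speed limits (rad/s): [2.22, 2.22, 3.01, 3.01, 3.14, 3.14, 3.14].

INTERFACE

Orientations are given as a 3x3 rotation matrix whose columns are the frame's x, y, z axes.
In Python, from station import arm gives the robot as it stands. The module is installed in compiled form; this text tells all that it offers.
- The arm moves only by the shell command python3 -m jog 'ROWS'. ROWS is JSON, a list of rows, each a list of 3 entries, a list of its own where there are three numbers: the shift along the world's x, y, z in cm, then the turn, a rotation vector about the world's x, y, z in degrees, then the opening, from 0 (shut) to 1 (fully open). A call has 1 to 12 rows; each row is the pose to reach, as a shift and turn from the pose commanded when the call began; what a row does not reach only later rows make up. A row lasts 1/10 s, in which the tool goes at most 50 mm and 8.59 degrees, less where a joint would pass 70% of its speed; a pose out of reach is approached as far as the arm can. A call with a gripper value outside its range is refused whole. The fingers move at their own pace and stop on an object; the grip force is fixed at half the most. Time passes only in rows, so rows that repeat a pose let the fingers close. It gives the time, the measured TCP pose, the force, the opening and the grip force at its end, in the units of the state.
- arm.read_state(): the state, without advancing time (a new reading comes with each control period).
- arm.camera(name): name is "scene" or "side" or "wrist"; returns the picture (384x512x3 uint8, red, green, blue); there is no depth.
- arm.camera_info(name): a dict with "K" (3x3 intrinsics, pixels), "k1" (the pictures are not rectified: a ray, as slopes to the right and down, at radius r is drawn at 1 + k1 r^2 times it, then the intrinsics apply), "extrinsics" (4x4, takes a point from camera to world coordinates); the wrist camera has in their place "hand_eye" (4x4, takes a point from camera to tool coordinates, whose origin is the TCP and whose axes are the flange's). Camera axes: x right, y down, z forward; pixel columns grow to the right and rows downward; lengths in m; the calibration is good to about 2 mm. A picture is of the moment at which its call begins: read the wrist's pose just before it. camera_info takes no time and is no camera call.
- arm.hand_in(): hands the job in; it is judged then, once.
Trained networks look in the newest picture that a camera, given by its name, has taken for a name from the list of things; names that differ only in an ending like _2 or _b are one class to them, and where a whole thing is asked for, a point or a joint stands for the part that bears it (a point fixed in the world has none). Each returns a list of dicts, best first, with "conf" (0 to 1); they miss things now and then, are a little off and sometimes report something else, mostly with a low value. They report only what shows in the picture. A call takes as long as a camera call. They do not tell look-alikes from the thing itself.
- arm.cut_out(camera, query): "mask" (384x512 bool, what is visible of it) and "bbox" ([left, top, right, bottom] in pixels, round what is visible of it).
The state is a dict: "time": time; "joint_pos": joint angles; "dq": joint speeds; "effort": joint torques, N m; "position": TCP position; "orientation": TCP orientation; "force": force on the tool from outside, world axes, zero at the start; "wrist_torque": the same for the moment, N m; "opening": finger opening in m; "finger_force": force on a finger pad.
Only numpy, scipy, OpenCV 4.12 (cv2) and the standard library are available. Lean on these libraries where they do the work, as an engineer would, in place of code of your own. Each camera call takes 0.05 s, during which the arm holds its last target. There are 200 camera calls.

## Working session

There is one attempt and no reset: what is moved stays moved. The work goes in short steps, Python scripts to look and compute and a shell command to move; the robot and the scene stay as the last step left them, time stands still between calls to the robot, and variables do not carry over. Pictures are saved under pics/ and viewed, at most 14 in all, crops included, and the job is handed in when it is done.

```bash
mkdir -p pics
cat > h.py <<'E'
import numpy as np, cv2
from station import arm
def cam(n):
    i=arm.camera_info(n); K=np.array(i['K']); 
    if n=='wrist':
        s=arm.read_state(); T=np.eye(4); T[:3,:3]=s['orientation']; T[:3,3]=s['position']
        E=T@np.array(i['hand_eye'])
    else: E=np.array(i['extrinsics'])
    return K,i['k1'],E
def snap(n,f=None):
    c=cam(n); im=arm.camera(n)
    if f: cv2.imwrite('pics/'+f,im[:,:,::-1])
    return c,im
def und(c,uv):
    K,k1,E=c; p=(np.atleast_2d(uv)-[K[0,2],K[1,2]])/[K[0,0],K[1,1]]
    q=p.copy()
    for _ in range(20): q=p/(1+k1*(q**2).sum(1,keepdims=True))
    return q
def toz(c,uv,z):
    q=und(c,uv); E=c[2]; d=np.c_[q,np.ones(len(q))]@E[:3,:3].T; o=E[:3,3]
    return o+d*((z-o[2])/d[:,2])[:,None]
def proj(c,P):
    K,k1,E=c; X=(np.atleast_2d(P)-E[:3,3])@E[:3,:3]; q=X[:,:2]/X[:,2:]
    q=q*(1+k1*(q**2).sum(1,keepdims=True)); return q*[K[0,0],K[1,1]]+[K[0,2],K[1,2]]
E
python3 - <<'E'
from h import *
for n in ['scene','side','wrist']:
    c,im=snap(n,n+'0.png'); print(n,c[0][0,0],c[1],c[2].round(3).tolist())
print(arm.read_state())
a=[cv2.imread(f'pics/{n}0.png') for n in ['scene','side']]
E
```

```text
scene 429.37702920335914 -0.04651745150012853 [[-0.231, 0.565, -0.792, 1.503], [0.973, 0.12, -0.198, 0.245], [-0.017, -0.816, -0.578, 0.783], [0.0, 0.0, 0.0, 1.0]]
side 359.8248870524633 -0.11598236289179024 [[0.917, -0.193, 0.348, 0.219], [-0.398, -0.484, 0.779, -0.762], [0.018, -0.853, -0.521, 0.58], [0.0, 0.0, 0.0, 1.0]]
wrist 269.7362029180968 -0.015204642612243243 [[1.0, 0.001, -0.002, 0.624], [0.0, -0.956, -0.292, 0.074], [-0.002, 0.292, -0.956, 0.373], [0.0, 0.0, 0.0, 1.0]]
{'time': 0.15, 'joint_pos': array([-0.10259904,  0.43506372,  0.02499074,  1.57384791, -0.01160183,
        1.1339768 , -0.07505255]), 'dq': array([-1.69516071e-03, -8.48793521e-04,  4.44547206e-05, -2.55562292e-03,
       -6.11618830e-04,  7.79935485e-04,  4.78841483e-04]), 'effort': array([ 1.93215681e-03, -6.70885992e+01,  1.02606665e+00, -3.16448736e+01,
        1.57136447e-02,  9.07747715e-03, -7.57739531e-05]), 'position': array([ 6.24627905e-01, -5.56726665e-05,  2.15721494e-01]), 'orientation': array([[ 3.75174546e-05,  9.99999343e-01, -1.14532730e-03],
       [ 9.99999993e-01, -3.76449645e-05, -1.11309223e-04],
       [-1.11352266e-04, -1.14532311e-03, -9.99999338e-01]]), 'force': array([-0.14473505,  0.37376523,  0.04641881]), 'wrist_torque': array([0.02268093, 0.00223957, 0.00695573]), 'finger_force': 0.0, 'opening': 0.08521615590298613}
```

View pics/scene0.png

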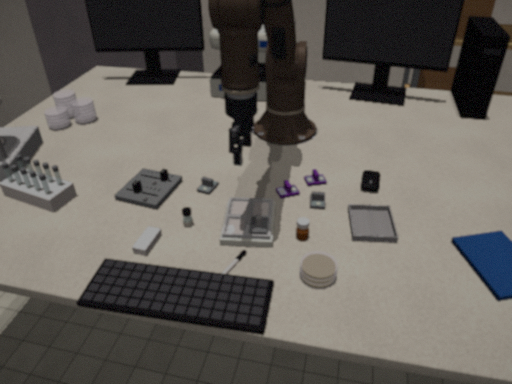

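View pics/side0.png

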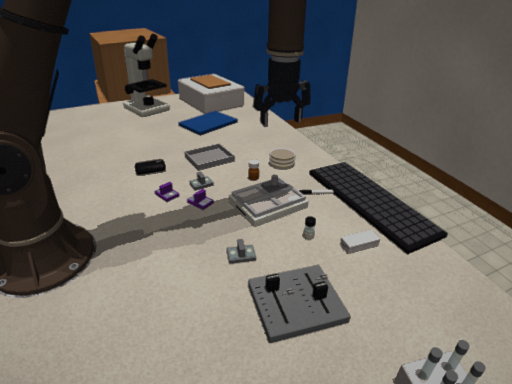

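Scene view: console (150,187), stage (248,220), tray (372,223), grey carriers at (207,185) and (317,200), and purple look-alikes at (288,189) and (315,178). I'll enlarge the crops and query the networks.

Run:
```python
from h import *
a=cv2.imread('pics/scene0.png')[150:265,100:400]; b=cv2.imread('pics/side0.png')[140:340,130:360]
a=cv2.resize(a,(800,307),interpolation=3)[:, :]; b=cv2.resize(b,(337,293),interpolation=3)
im=np.zeros((600,800,3),np.uint8); im[:307]=a; im[307:,:337]=b
w=cv2.imread('pics/wrist0.png'); im[307:,337+10:337+10+391]=cv2.resize(w,(391,293))
cv2.imwrite('pics/c1.png',im)
for n in ['scene','side']:
    c,_=snap(n)
    for q,z in [('stage',.036),('carrier0',.012),('cal_tile',.04),('console',.022),('fader_near_top',.0575),('clip_near',.025),('tray_in',.011)]:
        for d in arm.cut_out(n,q):
            if d['conf']<.3: continue
            m=d['mask']; ys,xs=np.nonzero(m); print(n,q,round(d['conf'],2),np.round(d['bbox']).tolist(),int(m.sum()),toz(c,[xs.mean(),ys.mean()],z).round(3).tolist())
```

```text
scene stage 0.97 [219.0, 198.0, 277.0, 248.0] 2135 [[0.628, 0.009, 0.036]]
scene carrier0 0.7 [197.0, 177.0, 219.0, 192.0] 235 [[0.45, -0.167, 0.012]]
scene carrier0 0.63 [279.0, 181.0, 300.0, 197.0] 257 [[0.424, 0.086, 0.012]]
scene carrier0 0.58 [303.0, 168.0, 326.0, 183.0] 244 [[0.34, 0.158, 0.012]]
scene carrier0 0.57 [305.0, 191.0, 326.0, 210.0] 264 [[0.455, 0.179, 0.012]]
scene cal_tile 0.88 [248.0, 212.0, 270.0, 236.0] 319 [[0.638, 0.045, 0.04]]
scene cal_tile 0.56 [129.0, 227.0, 161.0, 259.0] 538 [[0.763, -0.227, 0.04]]
scene console 0.84 [115.0, 166.0, 183.0, 208.0] 1678 [[0.516, -0.337, 0.022]]
scene fader_near_top 0.67 [158.0, 168.0, 169.0, 182.0] 103 [[0.484, -0.296, 0.057]]
scene fader_near_top 0.49 [182.0, 208.0, 191.0, 227.0] 149 [[0.665, -0.15, 0.057]]
scene tray_in 0.82 [346.0, 205.0, 396.0, 246.0] 1726 [[0.531, 0.342, 0.011]]
scene tray_in 0.31 [308.0, 193.0, 326.0, 212.0] 263 [[0.455, 0.179, 0.011]]
side stage 0.75 [233.0, 185.0, 308.0, 227.0] 2154 [[0.576, -0.038, 0.036]]
side carrier0 0.85 [224.0, 236.0, 254.0, 260.0] 493 [[0.448, -0.171, 0.012]]
side carrier0 0.
[... 206 characters left out ...]
12]]
side cal_tile 0.75 [261.0, 173.0, 290.0, 192.0] 269 [[0.632, 0.038, 0.04]]
side console 0.95 [248.0, 264.0, 351.0, 345.0] 5263 [[0.491, -0.36, 0.022]]
side console 0.68 [261.0, 173.0, 288.0, 192.0] 286 [[0.646, 0.064, 0.022]]
side console 0.45 [266.0, 274.0, 284.0, 291.0] 221 [[0.471, -0.291, 0.022]]
side fader_near_top 0.51 [267.0, 273.0, 282.0, 294.0] 232 [[0.456, -0.321, 0.057]]
side fader_near_top 0.45 [338.0, 234.0, 375.0, 256.0] 611 [[0.691, -0.286, 0.057]]
side clip_near 0.72 [250.0, 157.0, 259.0, 181.0] 210 [[0.625, 0.17, 0.025]]
side clip_near 0.54 [284.0, 285.0, 294.0, 292.0] 53 [[0.491, -0.331, 0.025]]
side tray_in 0.64 [182.0, 143.0, 237.0, 174.0] 914 [[0.527, 0.334, 0.011]]
```

View pics/c1.png

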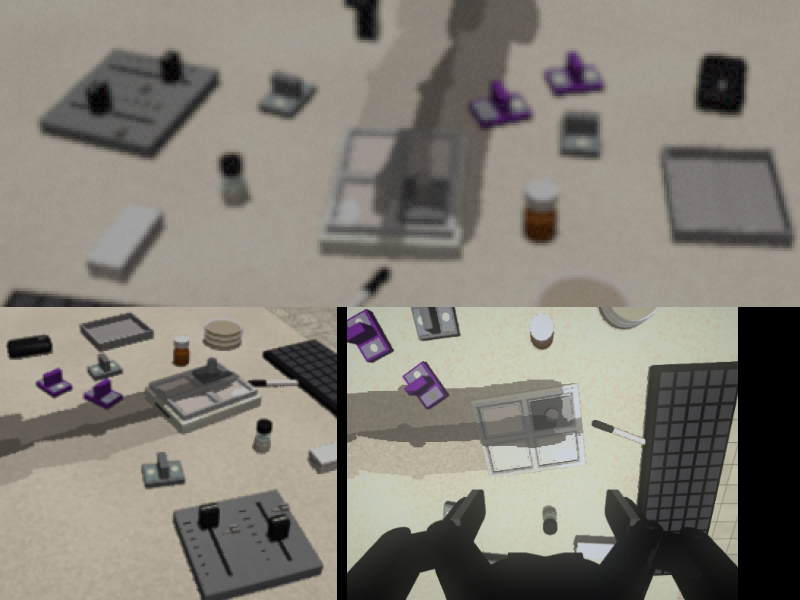

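Exactly two grey carriers are present: (207,185) and (317,200) in scene0. The two purple look-alikes are at (288,189) and (315,178). The tile sits in the pocket at (258,222). The enlarged crop confirms grey with a rib and slides for the two carriers. Next I'll view the console with the wrist camera.

```bash
python3 -m jog '[[[-12,-40,6],[0,0,0],1],[[-12,-40,6],[0,0,0],1],[[-12,-40,6],[0,0,0],1],[[-12,-40,6],[0,0,0],1],[[-12,-40,6],[0,0,0],1],[[-12,-40,6],[0,0,0],1],[[-12,-40,6],[0,0,0],1],[[-12,-40,6],[0,0,0],1],[[-12,-40,6],[0,0,0],1],[[-12,-40,6],[0,0,0],1],[[-12,-40,6],[0,0,0],1]]'
python3 - <<'E'
from h import *
c,im=snap('wrist','w1.png')
cv2.imwrite('pics/w1b.png',cv2.resize(im[:,:,::-1],(800,600),interpolation=3))
for q,z in [('console',.022),('fader_near_top',.0575),('clip_near',.029),('carrier0',.012)]:
    for d in arm.cut_out('wrist',q):
        if d['conf']<.3: continue
        m=d['mask'].astype(np.uint8); ys,xs=np.nonzero(m); r=cv2.minAreaRect(np.c_[xs,ys].astype(np.float32)); print(q,round(d['conf'],2),np.round(d['bbox']).tolist(),len(xs),toz(c,[xs.mean(),ys.mean()],z).round(4).tolist(), toz(c,cv2.boxPoints(r),z)[:,:2].round(3).tolist() if q[:2]in('co','ca') else '')
E
```

```text
time: 2.05
position: [0.505, -0.3998, 0.2761]
orientation: [[0.001, 1.0, 0.0], [1.0, -0.001, 0.001], [0.001, 0.0, -1.0]]
force: [-0.0, 1.8, 0.5]
opening: 0.0858
finger_force: 0.0
console 0.57 [202.0, 61.0, 318.0, 179.0] 11379 [[0.4985, -0.3405, 0.022]] [[0.4, -0.41], [0.427, -0.261], [0.588, -0.278], [0.578, -0.431]]
fader_near_top 0.73 [216.0, 91.0, 240.0, 105.0] 306 [[0.463, -0.3074, 0.0575]] 
clip_near 0.65 [247.0, 111.0, 253.0, 118.0] 35 [[0.4902, -0.3307, 0.029]] 
carrier0 0.84 [194.0, 0.0, 241.0, 16.0] 509 [[0.4507, -0.1883, 0.012]] [[0.413, -0.182], [0.478, -0.182], [0.478, -0.2], [0.412, -0.2]]
```

View pics/w1b.png

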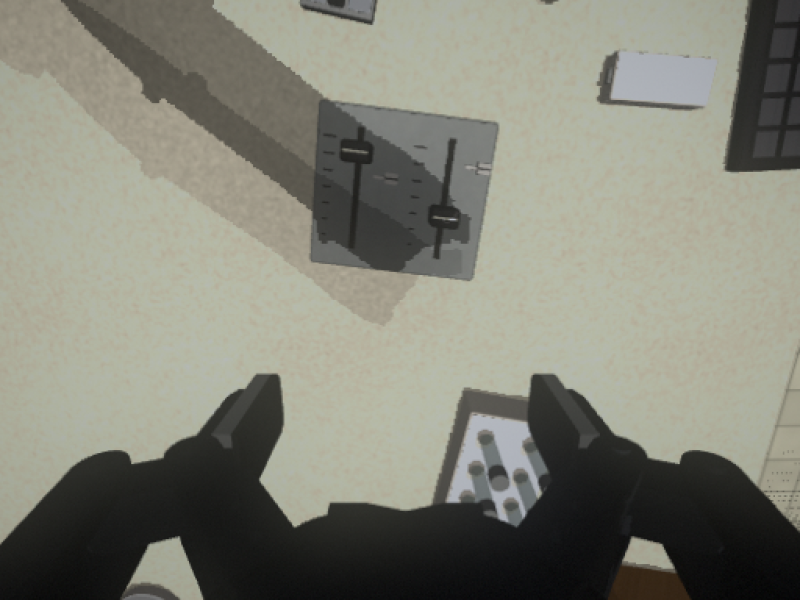

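The wrist view shows the console (corners (322,100), (497,124), (472,280), (311,262)). The near fader line is at (356,153) and the far one at (444,217). The clips are at about (390,178) and (482,169). Next I'll fit the pose.

Run:
```python
from h import *
c=cam('wrist'); s=.64
from scipy.optimize import least_squares
px=np.array([[322,100],[497,124],[472,280],[311,262]])*s
cor=np.array([[-.0825,.075,.022],[.0825,.075,.022],[.0825,-.075,.022],[-.0825,-.075,.022]])
def W(p,L):
    L=np.atleast_2d(L);a=p[2];R=np.array([[np.cos(a),-np.sin(a),0],[np.sin(a),np.cos(a),0],[0,0,1]]); return L@R.T+[p[0],p[1],0]
r=least_squares(lambda p:(proj(c,W(p,cor))-px).ravel(),[.5,-.34,-.1]); p=r.x
print('console',p.round(4),np.degrees(p[2]),'res px',r.fun.round(1))
a=p[2];u=np.array([np.cos(a),np.sin(a)]);v=np.array([-u[1],u[0]])
for n,q,z in [('near',(356,152.5),.0575),('far',(444,216.5),.0575),('clipn',(390,178.5),.029),('clipf',(482,168.5),.029)]:
    w=toz(c,np.array(q)*s,z)[0,:2]; d=w-p[:2]; print(n,w.round(4),'local',(d@u).round(4),(d@v).round(4))
for n,x in [('near',-.042),('far',.042)]:
    print(n,'zero grip world',W(p,[x,-.045,0]).round(4))
im=cv2.imread('pics/w1.png')[50:190,190:330]; cv2.imwrite('pics/w1c.png',cv2.resize(im,(600,600),interpolation=2))
```

```text
console [ 0.5002 -0.3456 -0.1178] -6.747093343392995 res px [-2.1 -0.5  2.3 -0.7  0.8  1.4 -1.1  0.5]
near [ 0.463  -0.3081] local -0.0414 0.0328
far [ 0.5387 -0.3612] local 0.0401 -0.011
clipn [ 0.4905 -0.3295] local -0.0115 0.0148
clipf [ 0.5749 -0.3204] local 0.0712 0.0337
near zero grip world [[ 0.4532 -0.3853  0.    ]]
far zero grip world [[ 0.5366 -0.3952  0.    ]]
```

View pics/w1c.png

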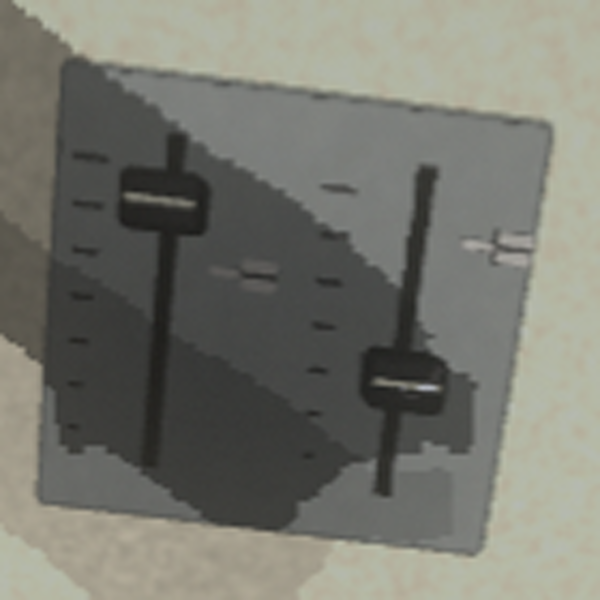

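```bash
python3 -m jog '[[[-4.2,9.2,-13],[0,0,-6.7],1],[[-4.2,9.2,-13],[0,0,-6.7],1],[[-4.2,9.2,-13],[0,0,-6.7],1],[[-4.2,9.2,-13],[0,0,-6.7],1],[[-4.2,9.2,-16],[0,0,-6.7],1],[[-4.2,9.2,-20],[0,0,-6.7],1],[[-4.2,9.2,-23.2],[0,0,-6.7],1],[[-4.2,9.2,-23.2],[0,0,-6.7],1],[[-4.2,9.2,-23.2],[0,0,-6.7],0.2],[[-4.2,9.2,-23.2],[0,0,-6.7],0.0],[[-4.2,9.2,-23.2],[0,0,-6.7],0],[[-4.2,9.2,-23.2],[0,0,-6.7],0]]'
```

```text
time: 3.5
position: [0.4638, -0.3085, 0.0457]
orientation: [[0.117, 0.993, 0.002], [0.993, -0.117, -0.001], [-0.001, 0.002, -1.0]]
force: [0.1, -0.0, 0.4]
opening: 0.0282
finger_force: 0.0
```

```bash
python3 -m jog '[[[0,0,0],[0,0,0],0],[[0,0,0],[0,0,0],0],[[0,0,0],[0,0,0],0],[[-0.2,-2,0],[0,0,0],0],[[-0.5,-4,0],[0,0,0],0],[[-0.7,-6,0],[0,0,0],0],[[-0.9,-7.3,0],[0,0,0],0],[[-0.94,-7.8,0],[0,0,0],0],[[-0.95,-8,0],[0,0,0],0],[[-0.95,-8,0],[0,0,0],0]]'
```

```text
time: 4.5
position: [0.4537, -0.3873, 0.0442]
orientation: [[0.116, 0.993, 0.0], [0.993, -0.116, 0.001], [0.001, -0.0, -1.0]]
force: [0.8, 0.5, 0.2]
opening: -0.0001
finger_force: 0.0
```

```bash
python3 -m jog '[[[1,-2,4],[0,0,0],0],[[1,-3,8],[0,0,0],0.6],[[3,-3,14],[0,0,0],1],[[4,-4,18],[0,0,0],1],[[4,-4,18],[0,0,0],1]]'
python3 - <<'E'
from h import *
c,im=snap('wrist','w2.png'); c2,im2=snap('side','s2.png')
o=np.zeros((600,800,3),np.uint8);o[:,:400]=cv2.resize(im[40:220,180:300],(400,600));o[:400,400:]=cv2.resize(im2[250:350,240:340],(400,400))
cv2.imwrite('pics/c2.png',o[:,:,::-1])
E
```

```text
time: 5.0
position: [0.4978, -0.4293, 0.2311]
orientation: [[0.115, 0.993, 0.009], [0.993, -0.115, -0.006], [-0.005, 0.01, -1.0]]
force: [0.8, -1.0, 1.1]
opening: 0.0578
finger_force: 0.0
```

View pics/c2.png

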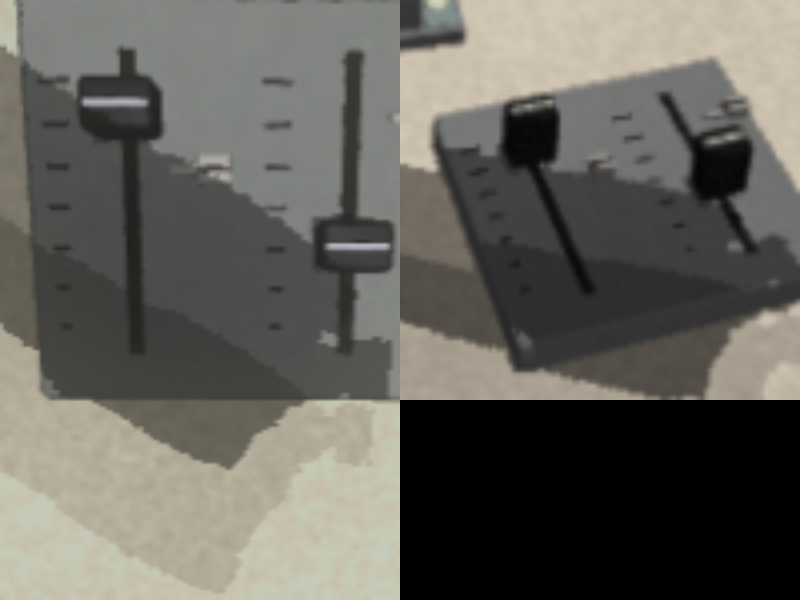

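Run:
```python
from h import *
c=cam('wrist'); k=.3
print(toz(c,[[180+115*k,40+102*k],[180+358*k,40+246*k]],.0575).round(4)[:,:2])
c=cam('side'); print(toz(c,[[240+131*.25,250+25.5*.25],[240+321*.25,250+34*.25]],.0575)[:,:2].round(4))
for n in ['scene','side']:
    arm.camera(n)
    for d in arm.cut_out(n,'fader_near_top'):
        m=d['mask'];ys,xs=np.nonzero(m);print(n,d['conf'],toz(cam(n),[xs.mean(),ys.mean()],.042).round(3)[0,:2])
s=arm.read_state(); print(s['position'],s['opening'])
```

```text
[[ 0.4582 -0.3063]
 [ 0.5347 -0.3617]]
[[ 0.4883 -0.2555]
 [ 0.5786 -0.3005]]
side 0.67 [ 0.462 -0.308]
[ 0.49254132 -0.42682489  0.22234343] 0.08513211796764014
```

```bash
python3 -m jog '[[[-2.7,15.3,-8],[0,0,0],0],[[-2.7,15.3,-8],[0,0,0],0],[[-2.7,15.3,-8],[0,0,0],0],[[-2.7,15.3,-8],[0,0,0],0],[[-2.7,15.3,-13],[0,0,0],0],[[-2.7,15.3,-17.5],[0,0,0],0],[[-2.7,15.3,-17.5],[0,0,0],0],[[-3.1,12,-17.5],[0,0,0],0],[[-3.4,9,-17.5],[0,0,0],0],[[-3.7,7,-17.5],[0,0,0],0],[[-3.8,6.1,-17.5],[0,0,0],0],[[-3.8,6.1,-17.5],[0,0,0],0]]'
python3 - <<'E'
from h import *
c,im=snap('side')
print(arm.read_state()['force'].round(1))
for d in arm.cut_out('side','fader_near_top'):
    m=d['mask'];ys,xs=np.nonzero(m);print(d['conf'],toz(c,[xs.mean(),ys.mean()],.042).round(3)[0,:2])
E
```

```text
time: 6.5
position: [0.4552, -0.3684, 0.0504]
orientation: [[0.119, 0.993, 0.001], [0.993, -0.119, -0.001], [-0.001, 0.001, -1.0]]
force: [0.4, 0.2, -0.1]
opening: -0.0002
finger_force: 0.0
[-1.3  0.9  0.9]
0.71 [ 0.705 -0.272]
```

Run:
```python
from h import *
c,im=snap('side'); c2,im2=snap('scene')
o=np.zeros((400,800,3),np.uint8);o[:,:400]=cv2.resize(im[230:350,240:360],(400,400));o[:,400:]=cv2.resize(im2[120:220,90:190],(400,400))
cv2.imwrite('pics/c3.png',o[:,:,::-1])
```

```text
(no output)
```

View pics/c3.png

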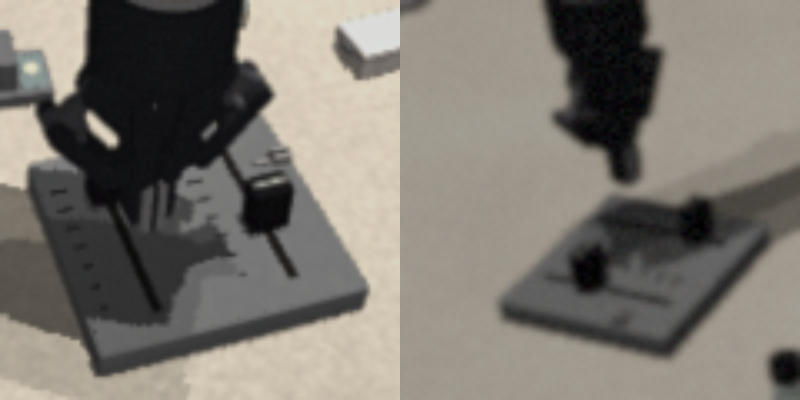

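The fingers seem to hang above the console: the tip is at about (146,165) in the scene view. I'll check where the calibration puts it.

Run:
```python
from h import *
s=arm.read_state(); p=s['position']; print(p,arm.finger_overhang)
for n,t in [('scene',(90+225*.25,120+182*.25)),('side',(240+163*.3,230+232*.3))]:
    c=cam(n); print(n,t,[ (z,proj(c,[p[0],p[1],z])[0].round(1).tolist()) for z in (.02,.04,.06,.08,.1,.12)])
print(cam('wrist')[2][:3,3]-p)
```

```text
[ 0.45607908 -0.3653773   0.04959494] 0.008
scene (146.25, 165.5) [(0.02, [148.6, 177.4]), (0.04, [147.7, 172.2]), (0.06, [146.7, 166.9]), (0.08, [145.7, 161.6]), (0.1, [144.7, 156.2]), (0.12, [143.7, 150.6])]
side (288.9, 299.6) [(0.02, [281.5, 310.9]), (0.04, [282.1, 304.1]), (0.06, [282.8, 296.9]), (0.08, [283.4, 289.5]), (0.1, [284.1, 281.9]), (0.12, [284.8, 273.9])]
[0.00731273 0.07360788 0.15708088]
```

```bash
python3 -m jog '[[[0,0,-0.5],[0,0,0],0],[[0,0,-1],[0,0,0],0],[[0,0,-1.2],[0,0,0],0],[[0,0,-1.2],[0,0,0],0],[[0,0,-1.2],[0,0,0],0]]'
python3 - <<'E'
from h import *
c,im=snap('scene'); c2,im2=snap('side'); s=arm.read_state(); print(s['position'],s['force'])
o=np.zeros((400,800,3),np.uint8);o[:,:400]=cv2.resize(im2[250:350,240:340],(400,400),interpolation=0);o[:,400:]=cv2.resize(im[140:200,110:170],(400,400),interpolation=0)
cv2.imwrite('pics/c4.png',o[:,:,::-1])
E
```

```text
time: 7.2
position: [0.4554, -0.367, 0.0372]
orientation: [[0.117, 0.993, -0.0], [0.993, -0.117, 0.0], [0.0, -0.0, -1.0]]
force: [0.3, -0.2, 0.2]
opening: -0.0002
finger_force: 0.0
[ 0.45555981 -0.36709121  0.03737982] [-0.77058546 -0.03705979  0.25865582]
```

View pics/c4.png

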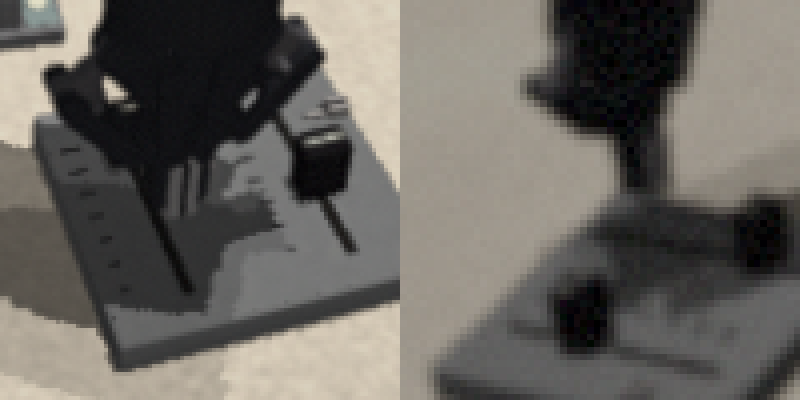

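The tip appears about 20 mm higher than nominal. I'll lower further while watching the force.

```bash
python3 -m jog '[[[0,0,-0.4],[0,0,0],0],[[0,0,-0.8],[0,0,0],0],[[0,0,-1.0],[0,0,0],0],[[0,0,-1.0],[0,0,0],0],[[0,0,-1.0],[0,0,0],0]]'
python3 - <<'E'
from h import *
c,im=snap('scene','sc5.png'); s=arm.read_state(); print(s['position'],s['force'])
c2,im2=snap('side')
o=np.zeros((400,800,3),np.uint8);o[:,:400]=cv2.resize(im2[250:350,240:340],(400,400),interpolation=0);o[:,400:]=cv2.resize(im[140:200,110:170],(400,400),interpolation=0)
cv2.imwrite('pics/c5.png',o[:,:,::-1])
E
```

```text
time: 7.8
position: [0.4554, -0.367, 0.0272]
orientation: [[0.117, 0.993, -0.0], [0.993, -0.117, 0.0], [0.0, -0.0, -1.0]]
force: [-0.1, -0.2, -1.0]
opening: 0.0001
finger_force: 0.0
[ 0.45549132 -0.36705602  0.02731731] [-0.47187957 -0.62980853  0.09990536]
```

View pics/c5.png

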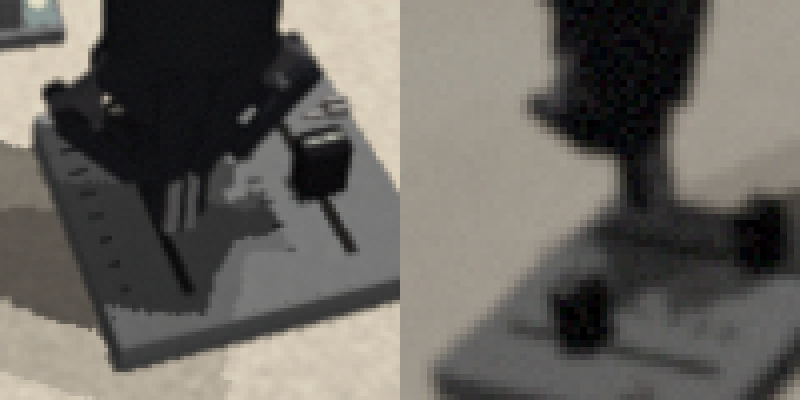

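```bash
python3 -m jog '[[[0,0,4.8],[0,0,0],0],[[0.6,5,5],[0,0,0],0],[[1.1,9.3,5],[0,0,0],0],[[1.1,9.3,5],[0,0,0],0],[[1.1,9.3,1],[0,0,0],0],[[1.1,9.3,-0.4],[0,0,0],0],[[1.1,9.3,-0.4],[0,0,0],0],[[0.9,7.5,-0.4],[0,0,0],0],[[0.7,6,-0.4],[0,0,0],0]]'; python3 -m jog '[[[-0.2,-1.5,0],[0,0,0],0],[[-0.4,-3,0],[0,0,0],0],[[-0.5,-4.5,0],[0,0,0],0],[[-0.6,-5.5,0],[0,0,0],0],[[-0.7,-6,0],[0,0,0],0],[[-0.7,-6,0],[0,0,0],0]]'
python3 - <<'E'
from h import *
c,im=snap('side','s6.png'); c2,im2=snap('scene','sc6.png')
for n,c in (('side',c),('scene',c2)):
  for d in arm.cut_out(n,'fader_near_top'):
    m=d['mask'];ys,xs=np.nonzero(m);print(n,d['conf'],d['bbox'],toz(c,[xs.mean(),ys.mean()],.042).round(3)[0,:2])
E
```

```text
time: 8.8
position: [0.463, -0.3076, 0.0241]
orientation: [[0.116, 0.993, 0.001], [0.993, -0.116, -0.0], [0.0, 0.001, -1.0]]
force: [0.3, 1.3, -1.9]
opening: 0.0
finger_force: 1.0
time: 9.4
position: [0.4558, -0.3655, 0.0234]
orientation: [[0.116, 0.993, -0.0], [0.993, -0.116, 0.003], [0.003, -0.0, -1.0]]
force: [0.7, 7.7, 5.9]
opening: -0.0001
finger_force: 3.8
side 0.69 [229.7, 184.2, 266.7, 225.0] [ 0.531 -0.027]
side 0.56 [278.7, 302.4, 300.3, 320.1] [ 0.454 -0.386]
scene 0.44 [139.6, 164.1, 146.6, 180.1] [ 0.459 -0.387]
scene 0.36 [299.9, 252.5, 337.3, 290.0] [0.772 0.215]
```

```bash
python3 -m jog '[[[0.1,0.5,0],[0,0,0],0],[[0.1,0.5,4.8],[0,0,0],0],[[4,3,5],[0,0,0],0],[[8.9,4,5],[0,0,0],0],[[8.9,4,5],[0,0,0],0],[[8.9,4,1],[0,0,0],0],[[8.9,4,0],[0,0,0],0],[[8.7,2.5,0],[0,0,0],0],[[8.5,1,0],[0,0,0],0],[[8.4,0,0],[0,0,0],0],[[8.3,-1,0],[0,0,0],0],[[8.3,-1,0],[0,0,0],0]]'
python3 - <<'E'
from h import *
c,im=snap('side','s6.png'); c2,im2=snap('scene','sc6.png')
for n,c in (('side',c),('scene',c2)):
  for d in arm.cut_out(n,'fader_near_top'):
    m=d['mask'];ys,xs=np.nonzero(m);print(n,d['conf'],d['bbox'],toz(c,[xs.mean(),ys.mean()],.042).round(3)[0,:2])
E
```

```text
time: 10.8
position: [0.5386, -0.3756, 0.0244]
orientation: [[0.117, 0.993, 0.0], [0.993, -0.117, 0.004], [0.004, -0.0, -1.0]]
force: [-2.3, 10.0, 5.7]
opening: 0.0001
finger_force: 4.7
side 0.74 [320.9, 296.1, 332.4, 311.7] [ 0.535 -0.396]
side 0.63 [278.0, 301.2, 296.2, 321.6] [ 0.454 -0.386]
```

```bash
python3 -m jog '[[[0.1,0.5,0],[0,0,0],0],[[0.1,0.5,5],[0,0,0],0],[[-2,4,10],[0,0,0],0],[[-4,8,14],[0,0,0],0],[[-6,11.7,18],[0,0,6.7],0],[[-6,11.7,20],[0,0,6.7],0],[[-6,11.7,20],[0,0,6.7],0],[[-6,11.7,20],[0,0,6.7],0]]'
python3 - <<'E'
from h import *
c,im=snap('wrist','w7.png')
print(arm.read_state()['position'])
for q,z in [('carrier0',.012),('console',.022)]:
    for d in arm.cut_out('wrist',q):
        m=d['mask'].astype(np.uint8); ys,xs=np.nonzero(m); r=cv2.minAreaRect(np.c_[xs,ys].astype(np.float32)); print(q,round(d['conf'],2),np.round(d['bbox']).tolist(),len(xs),toz(c,[xs.mean(),ys.mean()],z).round(4).tolist(), toz(c,cv2.boxPoints(r),z)[:,:2].round(4).tolist())
cv2.imwrite('pics/w7c.png',cv2.resize(im[:,:,::-1],(800,600),interpolation=3))
E
```

```text
time: 11.8
position: [0.4792, -0.2609, 0.2255]
orientation: [[0.001, 1.0, 0.004], [1.0, -0.001, -0.002], [-0.002, 0.004, -1.0]]
force: [-0.4, -0.9, -0.7]
opening: 0.0001
finger_force: 0.0
[ 0.47861155 -0.26106065  0.22398317]
carrier0 0.74 [209.0, 72.0, 262.0, 116.0] 1843 [[0.4479, -0.1677, 0.012]] [[0.4102, -0.1846], [0.4221, -0.1396], [0.4847, -0.1513], [0.4751, -0.1972]]
console 0.91 [214.0, 166.0, 337.0, 272.0] 8775 [[0.5013, -0.3262, 0.022]] [[0.4045, -0.4074], [0.4281, -0.2572], [0.5862, -0.2763], [0.5818, -0.4318]]
```

View pics/w7c.png

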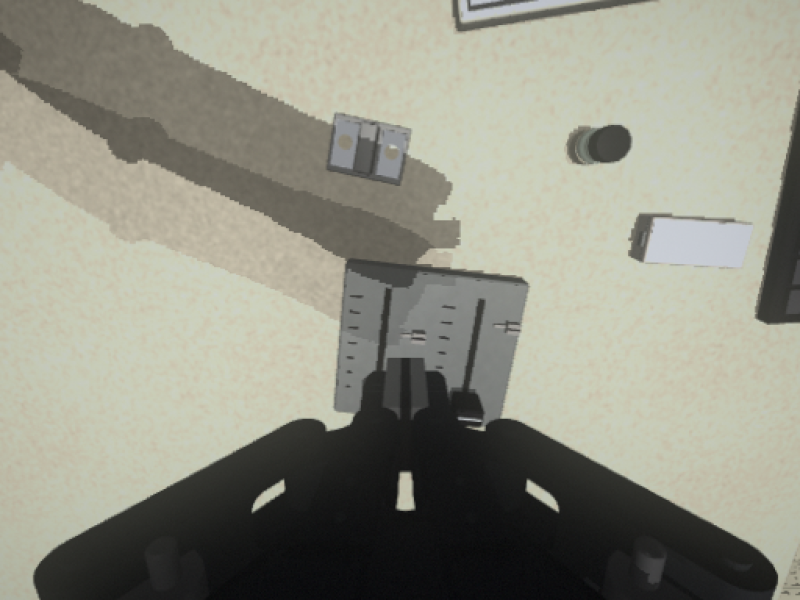

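Carrier A is at about (0.448,-0.168), yaw about -11°; its plate measures the right size, so the camera scale is right. The shut fingertips are at about (405,360). I'll calibrate tip height against that and a soft bench touch.

```bash
python3 - <<'E'
from h import *
i=arm.camera_info('wrist');H=np.array(i['hand_eye']);c=(np.array(i['K']),i['k1'],H)
print([(d,proj(c,[0,0,d])[0].round(0).tolist()) for d in (-.03,-.02,-.01,0,.008)],np.array([405,360])*.64)
E
python3 -m jog '[[[5,4,-5],[0,0,0],0],[[5,4,-10],[0,0,0],0],[[5,4,-15],[0,0,0],0],[[5,4,-20],[0,0,0],0],[[5,4,-20.5],[0,0,0],0],[[5,4,-21],[0,0,0],0],[[5,4,-21],[0,0,0],0]]'
```

```text
[(-0.03, [261.0, 256.0]), (-0.02, [261.0, 247.0]), (-0.01, [261.0, 239.0]), (0, [261.0, 232.0]), (0.008, [261.0, 227.0])] [259.2 230.4]
time: 12.65
position: [0.5276, -0.2204, 0.0121]
orientation: [[0.001, 1.0, -0.003], [1.0, -0.001, 0.001], [0.001, -0.003, -1.0]]
force: [0.7, -0.1, 0.9]
opening: -0.0002
finger_force: 0.0
```

```bash
python3 -m jog '[[[0,0,-0.3],[0,0,0],0],[[0,0,-0.5],[0,0,0],0],[[0,0,-0.5],[0,0,0],0]]'; python3 -m jog '[[[0,0,-0.3],[0,0,0],0],[[0,0,-0.5],[0,0,0],0],[[0,0,-0.5],[0,0,0],0]]'
python3 - <<'E'
from h import *
s=arm.read_state();print(s['position'],s['joint_pos'].round(4).tolist())
for n in ('scene','side'):
    c,im=snap(n,n+'8.png');p=s['position'];print([(z,proj(c,[p[0],p[1],z])[0].round(1).tolist()) for z in (0,.01,.02,.03)])
E
```

```text
time: 12.95
position: [0.5292, -0.2204, 0.0094]
orientation: [[0.0, 1.0, 0.002], [1.0, -0.0, -0.001], [-0.001, 0.002, -1.0]]
force: [0.1, -1.0, 0.5]
opening: -0.0003
finger_force: 0.0
time: 13.25
position: [0.5284, -0.22, 0.0032]
orientation: [[0.0, 1.0, -0.0], [1.0, -0.0, 0.0], [0.0, -0.0, -1.0]]
force: [0.5, 0.4, -0.1]
opening: 0.0002
finger_force: 0.0
[ 0.52837163 -0.21998506  0.00321621] [0.2849, 0.6075, 0.0229, 1.9065, -0.0222, 0.628, 0.3216]
[(0, [183.3, 201.0]), (0.01, [183.0, 198.3]), (0.02, [182.6, 195.7]), (0.03, [182.2, 193.0])]
[(0, [280.6, 260.7]), (0.01, [280.8, 257.5]), (0.02, [281.0, 254.2]), (0.03, [281.3, 251.0])]
```

```bash
python3 -m jog '[[[0,0,-0.3],[0,0,0],0],[[0,0,-0.6],[0,0,0],0],[[0,0,-0.6],[0,0,0],0]]'; python3 -m jog '[[[0,0,-0.2],[0,0,0],0],[[0,0,-0.4],[0,0,0],0],[[0,0,-0.4],[0,0,0],0]]'; python3 -m jog '[[[0,0,-0.2],[0,0,0],0],[[0,0,-0.4],[0,0,0],0],[[0,0,-0.4],[0,0,0],0]]'
```

```text
time: 13.65
position: [0.5281, -0.2199, -0.0032]
orientation: [[0.0, 1.0, -0.001], [1.0, -0.0, 0.0], [0.0, -0.001, -1.0]]
force: [-0.9, -1.1, -0.2]
opening: -0.0001
finger_force: 0.0
time: 13.95
position: [0.5283, -0.22, -0.007]
orientation: [[0.0, 1.0, -0.0], [1.0, -0.0, 0.0], [0.0, -0.0, -1.0]]
force: [-0.2, -0.4, 0.5]
opening: -0.0001
finger_force: 0.0
time: 14.25
position: [0.5283, -0.22, -0.011]
orientation: [[0.0, 1.0, -0.0], [1.0, -0.0, 0.0], [0.0, -0.0, -1.0]]
force: [-0.3, -0.3, 0.6]
opening: 0.0001
finger_force: 0.0
```

```bash
python3 -m jog '[[[0,0,-0.2],[0,0,0],0],[[0,0,-0.3],[0,0,0],0],[[0,0,-0.3],[0,0,0],0]]'; python3 -m jog '[[[0,0,-0.2],[0,0,0],0],[[0,0,-0.3],[0,0,0],0],[[0,0,-0.3],[0,0,0],0]]'
```

```text
time: 14.55
position: [0.5284, -0.22, -0.0138]
orientation: [[0.0, 1.0, -0.0], [1.0, -0.0, 0.0], [0.0, -0.0, -1.0]]
force: [0.2, -0.0, -0.2]
opening: -0.0002
finger_force: 0.0
time: 14.85
position: [0.5288, -0.2201, -0.0149]
orientation: [[0.0, 1.0, 0.001], [1.0, -0.0, -0.0], [-0.0, 0.001, -1.0]]
force: [-6.2, 2.3, 23.5]
opening: 0.0
finger_force: 11.6
```

```bash
python3 -m jog '[[[0,0,4],[0,0,0],0],[[-1,0,9],[0,0,0],0],[[-1,0,14],[0,0,0],0],[[-1,0,19],[0,0,0],0],[[-1,0,24],[0,0,0],0],[[-1,0,24],[0,0,0],0],[[-1,0,24],[0,0,0],0]]'
python3 - <<'E'
from h import *
from scipy.optimize import least_squares
i=arm.camera_info('wrist');H=np.array(i['hand_eye']);c=(np.array(i['K']),i['k1'],H)
print([(x,d,proj(c,[x,0,d])[0].round(0).tolist()) for x in (-.011,.011) for d in (-.0145,.008)])
# triangulate with static cams
cs=cam('scene');cd=cam('side')
def ctr(n,q,box=None):
    r=arm.cut_out(n,q); return r
imw=snap('wrist','w9.png'); c=imw[0]; print(arm.read_state()['position'])
E
cat > fit.py <<'E'
from h import *
from scipy.optimize import least_squares
def model(sx,sy,z): return np.array([[-sx,-sy,z],[sx,-sy,z],[sx,sy,z],[-sx,sy,z]])/np.array([2,2,1])
def W(p,L):
    a=p[2];R=np.array([[np.cos(a),-np.sin(a),0],[np.sin(a),np.cos(a),0],[0,0,1]]);return L@R.T+[p[0],p[1],0]
def silfit(c,mask,L,p0,dz=True):
    """fit yaw/pos (and camera height bias) of convex prism to mask via hull IoU-like point distances"""
    cnt=max(cv2.findContours(mask.astype(np.uint8),0,1)[0],key=cv2.contourArea)[:,0,:].astype(np.float32)
    hull=cv2.convexHull(cnt)
    def f(v):
        C=(c[0],c[1],c[2].copy()); C[2][2,3]+=v[3] if dz else 0
        h=cv2.convexHull(proj(C,W(v,L)).astype(np.float32))
        t=np.linspace(0,1,15)[:-1]
        hh=hull[:,0]; P=np.concatenate([hh[k]+(hh[(k+1)%len(hh)]-hh[k])*t[:,None]*1 for k in range(len(hh)) if np.linalg.norm(hh[(k+1)%len(hh)]-hh[k])>4])
        return [cv2.pointPolygonTest(h,(float(a),float(b)),True) for a,b in P]
    r=least_squares(f,list(p0)+[0.0]*dz,diff_step=1e-3,x_scale=[.01,.01,.05]+[.01]*dz,loss='soft_l1')
    return r.x,np.sqrt(np.mean(np.square(r.fun)))
E
python3 - <<'E'
from fit import *
c=cam('wrist')
L=np.vstack([model(.165,.150,0),model(.165,.150,.022)])
for d in arm.cut_out('wrist','console')[:1]:
    print(d['conf'],d['bbox']); print(silfit(c,d['mask'],L,[.5,-.34,-.118]),silfit(c,d['mask'],L,[.5,-.34,-.118],False))
E
```

```text
time: 15.55
position: [0.5192, -0.2203, 0.2247]
orientation: [[0.0, 1.0, 0.003], [1.0, -0.0, -0.001], [-0.001, 0.003, -1.0]]
force: [0.2, 0.2, -0.5]
opening: 0.0002
finger_force: 0.0
[(-0.011, -0.0145, [261.0, 259.0]), (-0.011, 0.008, [261.0, 242.0]), (0.011, -0.0145, [261.0, 225.0]), (0.011, 0.008, [261.0, 211.0])]
[ 0.51823193 -0.2198713   0.22310686]
0.6 [193.1, 192.8, 308.9, 275.8]
(array([ 0.49780226, -0.34722734, -0.13592804,  0.01236047]), np.float64(6.287010124147942)) (array([ 0.4976246 , -0.34441592, -0.10942777]), np.float64(7.55568186859228))
```

The tip position in the wrist image and the touch test agree: the fingertips end about 14.5 mm behind the nominal TCP, and the camera is unbiased. Now the precise pose of carrier A.

Run:
```python
from fit import *
c,im=snap('wrist','w10.png'); print(c[2][:3,3])
L=np.vstack([model(.064,.046,0),model(.064,.046,.012),model(.014,.038,.038)])
for d in arm.cut_out('wrist','carrier0'):
    m=d['mask'];ys,xs=np.nonzero(m);r=toz(c,cv2.boxPoints(cv2.minAreaRect(np.c_[xs,ys].astype(np.float32))),.012)[:,:2]
    print(d['conf'],d['bbox'],r.mean(0).round(4)); p0=[*r.mean(0),-.19]; print(silfit(c,m,L,p0,False))
    k=im[ys.min():ys.max()+1,xs.min():xs.max()+1].reshape(-1,3).mean(0); print('rgb',k.round())
for d in arm.cut_out('wrist','stage'): print('stage',d['conf'],d['bbox'])
```

```text
[ 0.51682973 -0.14554492  0.37921043]
0.81 [184.8, 106.2, 237.1, 149.2] [ 0.4483 -0.1676]
(array([ 0.44837998, -0.16805814, -0.20819806]), np.float64(0.26488555788025564))
rgb [106. 105. 101.]
stage 0.83 [251.8, 0.4, 417.8, 57.2]
```

```bash
python3 -m jog '[[[4,4,2],[0,0,0],1],[[8.5,8,4],[0,0,0],1],[[8.5,13,5],[0,0,0],1],[[8.5,13,5],[0,0,0],1],[[8.5,13,5],[0,0,0],1],[[8.5,13,5],[0,0,0],1],[[8.5,13,5],[0,0,0],1]]'
python3 - <<'E'
from fit import *
c,im=snap('wrist','w11.png'); print(arm.read_state()['position'])
L=np.vstack([model(.18,.142,0),model(.18,.142,.024),model(.166,.128,.036)])
for d in arm.cut_out('wrist','stage')[:1]:
    m=d['mask'];print(d['conf'],d['bbox']); print(silfit(c,m,L,[.6,0.01,.1],False),silfit(c,m,L,[.6,0.01,.1],True))
for q in ('cal_tile','carrier0','tray_in'):
  for d in arm.cut_out('wrist',q):
    m=d['mask'];ys,xs=np.nonzero(m);print(q,d['conf'],d['bbox'],toz(c,[xs.mean(),ys.mean()],.04)[0,:2].round(4))
cv2.imwrite('pics/w11c.png',cv2.resize(im[:,:,::-1],(800,600),interpolation=3))
E
```

```text
time: 16.5
position: [0.6028, -0.0918, 0.2724]
orientation: [[0.002, 1.0, -0.002], [1.0, -0.002, -0.001], [-0.001, -0.002, -1.0]]
force: [0.5, -0.3, -0.3]
opening: 0.0855
finger_force: 0.0
[ 0.6028146  -0.09184948  0.27257957]
0.87 [182.2, 29.3, 325.6, 155.7]
(array([0.59756168, 0.00324895, 0.14959251]), np.float64(0.5159278513122943)) (array([0.59745791, 0.00345504, 0.14965703, 0.00194899]), np.float64(0.4251359053582246))
cal_tile 0.63 [256.3, 42.8, 309.2, 85.8] [0.6336 0.0403]
carrier0 0.71 [102.0, 0.7, 158.2, 66.7] [0.4337 0.0762]
carrier0 0.68 [55.2, 0.0, 73.8, 4.9] [0.3579 0.1144]
carrier0 0.63 [147.7, 190.8, 186.5, 222.8] [ 0.4597 -0.1571]
```

View pics/w11c.png

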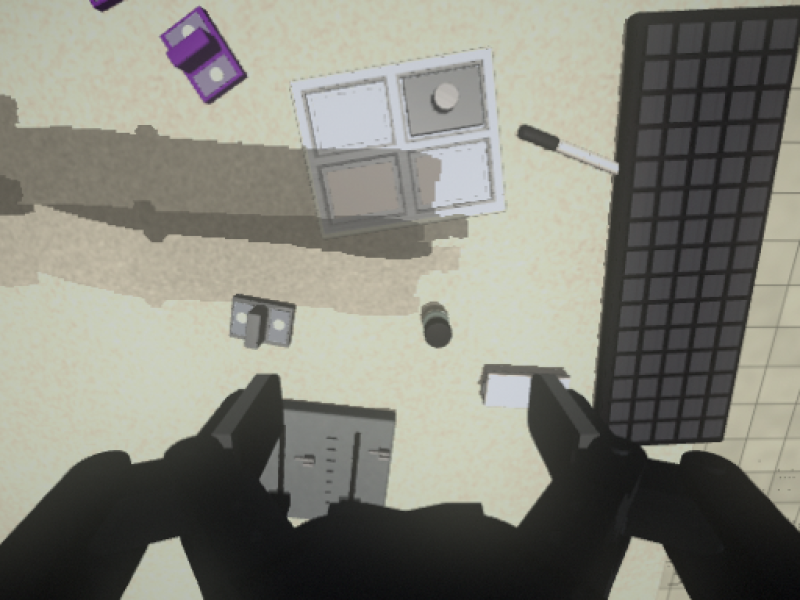

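Stage fit: (0.5975, 0.0033), yaw 8.6°, with the tile in the +x+y pocket (445,97) and the other three empty. The arm is now going to pick carrier A.

```bash
python3 -m jog '[[[-15.4,-7.6,-13],[0,0,-11.9],0.6],[[-15.4,-7.6,-13],[0,0,-11.9],0.6],[[-15.4,-7.6,-13],[0,0,-11.9],0.6],[[-15.4,-7.6,-13],[0,0,-11.9],0.6],[[-15.4,-7.6,-13],[0,0,-11.9],0.6],[[-15.4,-7.6,-17.5],[0,0,-11.9],0.6],[[-15.4,-7.6,-22],[0,0,-11.9],0.6],[[-15.4,-7.6,-25],[0,0,-11.9],0.6],[[-15.4,-7.6,-27],[0,0,-11.9],0.6],[[-15.4,-7.6,-27],[0,0,-11.9],0.6],[[-15.4,-7.6,-27],[0,0,-11.9],0.6]]'
```

```text
time: 17.85
position: [0.4496, -0.1663, 0.0037]
orientation: [[0.207, 0.978, -0.0], [0.978, -0.207, -0.0], [-0.0, -0.0, -1.0]]
force: [-0.3, -0.3, -0.1]
opening: 0.051
finger_force: 0.0
```

```bash
python3 -m jog '[[[0,0,0],[0,0,0],0],[[0,0,0],[0,0,0],0],[[0,0,0],[0,0,0],0],[[0,0,0],[0,0,0],0],[[0,0,0],[0,0,0],0],[[0,0,0],[0,0,0],0]]'
```

```text
time: 18.45
position: [0.4504, -0.1663, 0.0046]
orientation: [[0.206, 0.978, 0.002], [0.978, -0.206, -0.001], [-0.0, 0.002, -1.0]]
force: [-1.4, 0.5, 8.1]
opening: 0.0126
finger_force: 59.0
```

```bash
python3 -m jog '[[[0,0,3],[0,0,0],0],[[0,0,8],[0,0,0],0],[[4,4,9],[0,0,7],0],[[8,8.5,9],[0,0,14],0],[[11.2,13.5,9],[0,0,20.5],0],[[11.2,13.5,9],[0,0,20.5],0],[[11.2,13.5,9],[0,0,20.5],0],[[11.2,13.5,9],[0,0,20.5],0],[[11.2,13.5,9],[0,0,20.5],0]]'
python3 - <<'E'
from fit import *
c,im=snap('wrist','w12.png')
for d in arm.cut_out('wrist','carrier0'): print(d['conf'],d['bbox'])
for n in ('scene','side'):
    c,im=snap(n); 
    L=np.vstack([model(.064,.046,0),model(.064,.046,.012),model(.014,.038,.038)])
    for d in arm.cut_out(n,'carrier0'): print(n,d['conf'],d['bbox'])
E
```

```text
time: 19.35
position: [0.5607, -0.0325, 0.0934]
orientation: [[-0.148, 0.989, -0.001], [0.989, 0.148, -0.001], [-0.001, -0.001, -1.0]]
force: [-0.3, -0.9, -1.2]
opening: 0.0124
finger_force: 64.2
0.89 [210.3, 197.7, 310.5, 292.6]
0.56 [62.3, 0.0, 157.6, 81.3]
scene 0.78 [305.7, 192.8, 327.0, 210.8]
scene 0.76 [229.9, 176.6, 248.6, 197.4]
scene 0.73 [281.9, 179.2, 301.4, 197.8]
scene 0.58 [303.8, 171.5, 324.8, 183.8]
side 0.8 [189.8, 174.0, 215.7, 190.6]
side 0.76 [154.1, 181.1, 179.4, 204.1]
side 0.69 [186.0, 190.5, 213.6, 206.1]
side 0.64 [338.9, 232.5, 378.3, 256.7]
side 0.59 [248.0, 173.6, 274.6, 191.7]
```

Run:
```python
from fit import *
i=arm.camera_info('wrist');c=(np.array(i['K']),i['k1'],np.array(i['hand_eye']))
arm.camera('wrist'); d=arm.cut_out('wrist','carrier0')[0]; m=d['mask']
for o in (-.005,-.002,0,.003):
    print(o,proj(c,[[.023+o,-.032,.0037],[.023+o,.032,.0037],[.023+o,-.032,-.0083],[.023+o,.032,-.0083]]).round(1).tolist())
for x in range(212,312,8):
    r=np.nonzero(m[:,x])[0]; print(x,r.min() if len(r) else None,end=' ')
```

```text
-0.005 [[210.5, 203.7], [311.8, 203.8], [206.9, 210.5], [315.6, 210.5]]
-0.002 [[210.2, 199.2], [312.1, 199.3], [206.6, 205.7], [316.0, 205.7]]
0 [[210.0, 196.2], [312.3, 196.2], [206.4, 202.4], [316.2, 202.5]]
0.003 [[209.8, 191.6], [312.6, 191.6], [206.2, 197.6], [316.5, 197.6]]
212 None 220 None 228 None 236 None 244 None 252 None 260 None 268 None 276 None 284 None 292 None 300 None 308 None
```

```bash
python3 -m jog '[[[0,0,-4],[0,0,0],0],[[0.05,0.05,-5],[0,0,0],0],[[0.05,0.05,-5.4],[0,0,0],0],[[0.05,0.05,-5.7],[0,0,0],0],[[0.05,0.05,-5.9],[0,0,0],0],[[0.05,0.05,-6],[0,0,0],0],[[0.05,0.05,-6],[0,0,0],0]]'
```

```text
time: 20.45
position: [0.5622, -0.0305, 0.0337]
orientation: [[-0.149, 0.989, 0.001], [0.989, 0.149, 0.0], [-0.0, 0.001, -1.0]]
force: [0.6, 0.7, -0.6]
opening: 0.0124
finger_force: 64.4
```

```bash
python3 -m jog '[[[0,0,-0.1],[0,0,0],0],[[0,0,-0.2],[0,0,0],0],[[0,0,-0.2],[0,0,0],0]]'
```

```text
time: 20.75
position: [0.5623, -0.0305, 0.0336]
orientation: [[-0.149, 0.989, 0.001], [0.989, 0.149, -0.0], [-0.0, 0.001, -1.0]]
force: [-8.4, -0.9, 25.1]
opening: 0.0129
finger_force: 68.0
```

```bash
python3 -m jog '[[[0,0,0.2],[0,0,0],0.4],[[0,0,0.2],[0,0,0],0.5],[[0,0,0.2],[0,0,0],0.5],[[0,0,0.2],[0,0,0],0.5],[[0,0,3],[0,0,0],0.5],[[0,0,7],[0,0,0],0.5],[[3.5,3.5,8],[0,0,0],0.5],[[7.1,7.1,8],[0,0,0],0.5],[[7.1,7.1,8],[0,0,0],0.5],[[7.1,7.1,8],[0,0,0],0.5]]'
python3 - <<'E'
from fit import *
L=np.vstack([model(.064,.046,0),model(.064,.046,.012),model(.014,.038,.038)])
for n in ('wrist','side','scene'):
    c,im=snap(n); C=(c[0],c[1],c[2].copy())
    for d in arm.cut_out(n,'carrier0'):
        ys,xs=np.nonzero(d['mask']); w=toz(c,[xs.mean(),ys.mean()],.045)[0,:2]; print(n,round(d['conf'],2),d['bbox'],w.round(4))
print(arm.read_state()['position'])
E
```

```text
time: 21.75
position: [0.6333, 0.0421, 0.1106]
orientation: [[-0.152, 0.988, -0.001], [0.988, 0.152, 0.0], [0.0, -0.001, -1.0]]
force: [-0.4, -1.1, -0.3]
opening: 0.0428
finger_force: 0.0
wrist 0.97 [139.9, 234.3, 206.0, 277.8] [ 0.554  -0.0218]
wrist 0.83 [1.2, 68.7, 88.7, 149.3] [0.4473 0.0887]
wrist 0.68 [31.5, 0.2, 119.4, 35.9] [0.478 0.161]
side 0.75 [185.7, 191.4, 211.5, 209.9] [0.4108 0.0311]
side 0.75 [155.5, 182.8, 178.5, 202.4] [0.3354 0.1008]
side 0.65 [186.2, 173.4, 215.2, 193.0] [0.4397 0.1231]
side 0.63 [261.3, 176.1, 288.9, 192.1] [0.629  0.0307]
scene 0.79 [232.6, 194.9, 250.0, 213.9] [ 0.5687 -0.0286]
scene 0.59 [278.7, 179.6, 300.5, 198.6] [0.4713 0.0914]
scene 0.54 [303.3, 168.7, 323.8, 184.4] [0.3924 0.1625]
scene 0.53 [308.6, 193.6, 327.5, 208.9] [0.5002 0.1816]
[0.63251031 0.03926959 0.1113016 ]
```

```bash
python3 -m jog '[[[0.05,0.05,-4],[0,0,0],0.5],[[0.05,0.05,-7],[0,0,0],0.5],[[0.05,0.05,-7.6],[0,0,0],0.5],[[0.05,0.05,-7.6],[0,0,0],0.5],[[0.05,0.05,-7.6],[0,0,0],0],[[0.05,0.05,-7.6],[0,0,0],0],[[0.05,0.05,-7.6],[0,0,0],0],[[0.05,0.05,-7.6],[0,0,0],0],[[0.05,0.05,-7.6],[0,0,0],0]]'
```

```text
time: 22.95
position: [0.6349, 0.041, 0.0374]
orientation: [[-0.149, 0.989, 0.003], [0.989, 0.149, 0.0], [-0.0, 0.003, -1.0]]
force: [-1.2, -0.3, 6.3]
opening: 0.0174
finger_force: 58.6
```

```bash
python3 - <<'E'
from fit import *
L=np.vstack([model(.14,.12,0),model(.14,.12,.022)])
for n in ('side','scene'):
    c,im=snap(n)
    d=arm.cut_out(n,'tray_in')[0]; print(n,d['conf'],d['bbox'],[silfit(c,d['mask'],L,[.53,.338,a],False) for a in (0,-.2,.2)])
E
python3 -m jog '[[[0,0,3],[0,0,0],0],[[0,0,7.5],[0,0,0],0],[[0,0,9],[0,0,0],0],[[0,0,9],[0,0,0],0]]'
```

```text
side 0.58 [185.1, 142.3, 238.8, 170.8] [(array([0.52877384, 0.34069893, 0.13642904]), np.float64(0.41605449940159145)), (array([0.52868195, 0.34081978, 0.14110918]), np.float64(0.416851178009011)), (array([0.52866288, 0.34080079, 0.14087922]), np.float64(0.4167717402253513))]
scene 0.61 [345.4, 204.3, 396.5, 243.1] [(array([ 5.27442735e-01,  3.40648022e-01, -3.92661701e-07]), np.float64(1.8560855287946003)), (array([0.52458802, 0.34084592, 0.15214569]), np.float64(0.48526083777188395)), (array([0.52458775, 0.34084595, 0.15209037]), np.float64(0.48523565562449833))]
time: 23.55
position: [0.6357, 0.0413, 0.1292]
orientation: [[-0.149, 0.989, 0.006], [0.989, 0.149, 0.001], [-0.0, 0.007, -1.0]]
force: [0.4, -0.0, -0.9]
opening: 0.017
finger_force: 59.6
```

```bash
python3 -m jog '[[[-10.9,30,0],[0,0,0],0],[[-10.9,30,0],[0,0,0],0],[[-10.9,30,0],[0,0,0],0],[[-10.9,30,0],[0,0,0],0],[[-10.9,30,0],[0,0,0],0],[[-10.9,30,0],[0,0,0],0],[[-10.9,30,0],[0,0,0],0],[[-10.9,30,-4],[0,0,0],0],[[-10.9,30,-8],[0,0,0],0],[[-10.9,30,-10.5],[0,0,0],0],[[-10.9,30,-11],[0,0,0],0],[[-10.9,30,-11],[0,0,0],0]]'; python3 -m jog '[[[0,0,-0.2],[0,0,0],0],[[0,0,-0.4],[0,0,0],0],[[0,0,-0.5],[0,0,0],0],[[0,0,-0.5],[0,0,0],0]]'
```

```text
time: 24.75
position: [0.5229, 0.34, 0.0137]
orientation: [[-0.15, 0.989, -0.003], [0.989, 0.15, -0.002], [-0.002, -0.003, -1.0]]
force: [0.6, -0.0, -1.0]
opening: 0.0175
finger_force: 59.6
time: 25.15
position: [0.5245, 0.341, 0.0123]
orientation: [[-0.149, 0.989, 0.001], [0.989, 0.149, 0.0], [0.0, 0.001, -1.0]]
force: [-6.2, -3.8, 19.8]
opening: 0.017
finger_force: 61.7
```

Contact came at the expected height, so I'll release the tile and go look at carrier B.

```bash
python3 -m jog '[[[0,0,0.3],[0,0,0],0.5],[[0,0,0.3],[0,0,0],0.5],[[0,0,0.3],[0,0,0],0.5],[[0,0,0.3],[0,0,0],0.5],[[0,0,5],[0,0,0],0.6],[[0,0,10],[0,0,0],0.6],[[-2,-5,14],[0,0,0],0.6],[[-4,-10,18],[0,0,0],0.6],[[-6,-15,20],[0,0,0],0.6],[[-6.6,-20,20],[0,0,0],0.6],[[-6.6,-25,20],[0,0,0],0.6],[[-6.6,-26,20],[0,0,0],0.6]]'; python3 -m jog '[[[0,0,0],[0,0,0],0.6],[[0,0,0],[0,0,0],0.6]]';  python3 - <<'E'
from fit import *
c,im=snap('wrist','w13.png'); print(arm.read_state()['position'])
L=np.vstack([model(.064,.046,0),model(.064,.046,.012),model(.014,.038,.038)])
for d in arm.cut_out('wrist','carrier0'):
    m=d['mask'];ys,xs=np.nonzero(m);k=im[m].mean(0).round()
    r=toz(c,cv2.boxPoints(cv2.minAreaRect(np.c_[xs,ys].astype(np.float32))),.012)[:,:2]
    print(round(d['conf'],2),d['bbox'],k)
    for a in (0,.5,-.5): print(silfit(c,m,L,[*r.mean(0),a],False))
for n in ('scene','side'):
    c,_=snap(n)
    for d in arm.cut_out(n,'cal_tile')[:2]: 
        ys,xs=np.nonzero(d['mask']);print(n,d['conf'],d['bbox'],toz(c,[xs.mean(),ys.mean()],.015)[0].round(3))
cv2.imwrite('pics/w13c.png',cv2.resize(im[:,:,::-1],(800,600),interpolation=3))
E
```

```text
time: 26.35
position: [0.458, 0.0791, 0.211]
orientation: [[-0.15, 0.989, 0.001], [0.989, 0.15, 0.0], [0.0, 0.001, -1.0]]
force: [1.3, -0.0, 0.2]
opening: 0.0512
finger_force: 0.0
time: 26.55
position: [0.4586, 0.0801, 0.2105]
orientation: [[-0.147, 0.989, 0.001], [0.989, 0.147, 0.0], [0.0, 0.001, -1.0]]
force: [0.3, 0.5, 0.3]
opening: 0.051
finger_force: 0.0
[0.45865626 0.0814273  0.21038129]
0.93 [207.4, 131.2, 261.9, 187.3] [ 99.  84. 106.]
(array([ 0.42099869,  0.08393484, -1.03288145]), np.float64(0.3212068707151772))
(array([0.42825246, 0.08592267, 0.61576848]), np.float64(4.85315537527778))
(array([ 0.42099873,  0.0839348 , -1.03286642]), np.float64(0.32120698732038655))
0.84 [148.7, 61.9, 198.3, 121.1] [123.  98. 137.]
(array([ 0.34254947,  0.15903183, -0.01276153]), np.float64(5.675378016143843))
(array([0.3465671 , 0.15850955, 0.51947116]), np.float64(4.987143888180855))
(array([ 0.3397957 ,  0.16011179, -1.18098014]), np.float64(0.820966580112119))
0.61 [240.4, 67.6, 296.4, 111.2] [136. 138. 136.]
(array([ 4.51789411e-01,  1.81818915e-01, -9.86832568e-08]), np.float64(1.4306357969309413))
(array([0.45168362, 0.18039578, 0.12941058]), np.float64(0.5410787865756111))
(array([0.45168342, 0.18039682, 0.12932353]), np.float64(0.5411067539195599))
0.56 [297.1, 245.2, 345.2, 277.6] [115. 117. 118.]
(array([ 0.57084722, -0.04671378,  0.        ]), np.float64(2.730719455470255))
(array([ 0.57113173, -0.05320244,  0.19681762]), np.float64(2.508141455634054))
(array([ 0.56407762, -0.06381317, -1.37364119]), np.float64(2.507161328660431))
scene 0.66 [362.2, 211.2, 380.6, 232.0] [0.529 0.34  0.015]
```

View pics/w13c.png

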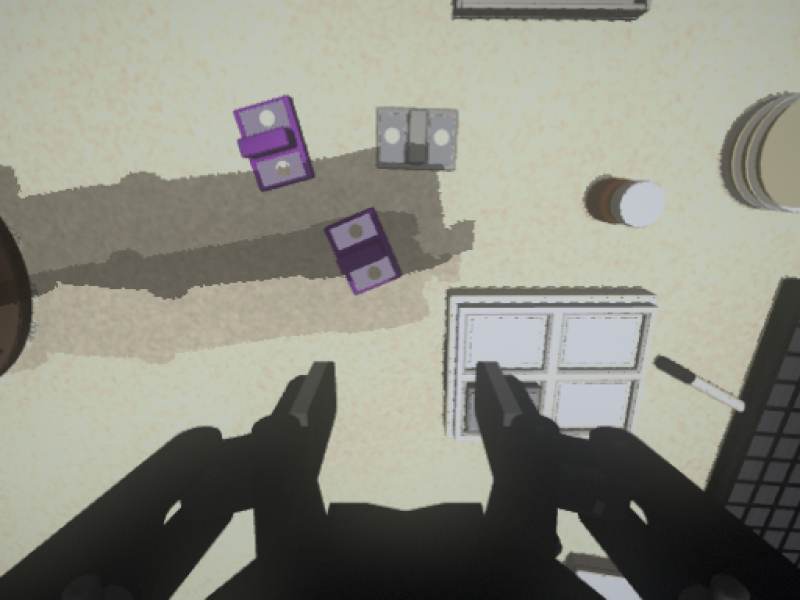

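The wrist view shows grey carrier B at (417,138), the only grey one here. The purple ones at (275,142) and (363,250) stay. The rib of carrier A is seen in its pocket at (503,405).

```bash
python3 -m jog '[[[-0.7,5,-4],[0,0,-1.1],0.6],[[-0.7,9.9,-5],[0,0,-1.1],0.6],[[-0.7,9.9,-9],[0,0,-1.1],0.6],[[-0.7,9.9,-13.5],[0,0,-1.1],0.6],[[-0.7,9.9,-18],[0,0,-1.1],0.6],[[-0.7,9.9,-20],[0,0,-1.1],0.6],[[-0.7,9.9,-20.7],[0,0,-1.1],0.6],[[-0.7,9.9,-20.7],[0,0,-1.1],0.6],[[-0.7,9.9,-20.7],[0,0,-1.1],0.6]]'; python3 -m jog '[[[0,0,0],[0,0,0],0],[[0,0,0],[0,0,0],0],[[0,0,0],[0,0,0],0],[[0,0,0],[0,0,0],0],[[0,0,0],[0,0,0],0],[[0,0,0],[0,0,0],0]]'
```

```text
time: 27.75
position: [0.4523, 0.1806, 0.0043]
orientation: [[-0.131, 0.991, 0.001], [0.991, 0.131, 0.001], [0.001, 0.001, -1.0]]
force: [-0.5, -0.2, 0.2]
opening: 0.0514
finger_force: 0.0
time: 28.35
position: [0.4523, 0.1803, 0.0045]
orientation: [[-0.13, 0.991, 0.002], [0.991, 0.13, 0.001], [0.001, 0.002, -1.0]]
force: [-1.3, -1.0, 9.4]
opening: 0.0126
finger_force: 59.2
```

```bash
python3 -m jog '[[[0,0,3],[0,0,0],0],[[0,0,8],[0,0,0],0],[[3,-4,9],[0,0,1.1],0],[[6,-8,9],[0,0,1.1],0],[[9,-12,9],[0,0,1.1],0],[[10,-15.2,9],[0,0,1.1],0],[[10,-15.2,9],[0,0,1.1],0],[[10,-15.2,9],[0,0,1.1],0],[[10,-15.2,9],[0,0,1.1],0]]'
python3 - <<'E'
from fit import *
arm.camera('wrist')
for d in arm.cut_out('wrist','carrier0'): print(d['conf'],d['bbox'])
s=arm.read_state();print(s['position'],s['orientation'][0,0],s['opening'])
E
```

```text
time: 29.25
position: [0.551, 0.0292, 0.0934]
orientation: [[-0.151, 0.989, -0.0], [0.989, 0.151, 0.001], [0.001, -0.0, -1.0]]
force: [-0.5, 0.4, -1.9]
opening: 0.0125
finger_force: 59.3
0.94 [0.0, 0.7, 62.9, 47.5]
0.9 [206.0, 194.9, 315.3, 291.3]
0.75 [79.0, 64.2, 166.6, 155.0]
0.66 [246.7, 290.3, 271.2, 309.4]
[0.55102931 0.02950884 0.0934048 ] -0.15159070840629363 0.012524671394246858
```

```bash
python3 -m jog '[[[0.05,-0.12,-4],[0,0,0],0],[[0.05,-0.12,-5],[0,0,0],0],[[0.05,-0.12,-5.4],[0,0,0],0],[[0.05,-0.12,-5.7],[0,0,0],0],[[0.05,-0.12,-5.9],[0,0,0],0],[[0.05,-0.12,-6],[0,0,0],0],[[0.05,-0.12,-6],[0,0,0],0]]'; python3 -m jog '[[[0,0,-0.1],[0,0,0],0],[[0,0,-0.2],[0,0,0],0],[[0,0,-0.2],[0,0,0],0]]'
```

```text
time: 30.05
position: [0.5521, 0.0278, 0.0372]
orientation: [[-0.151, 0.989, 0.001], [0.989, 0.151, 0.0], [0.0, 0.001, -1.0]]
force: [-10.5, 0.4, 42.2]
opening: 0.0124
finger_force: 81.7
time: 30.35
position: [0.5528, 0.0279, 0.0364]
orientation: [[-0.15, 0.989, 0.002], [0.989, 0.15, 0.001], [0.0, 0.002, -1.0]]
force: [-13.2, -0.6, 54.5]
opening: 0.0124
finger_force: 92.1
```

B stopped about 3 mm short of home. I'll back off slightly and measure the carrier in the hand.

```bash
python3 -m jog '[[[0,0,0.8],[0,0,0],0],[[0,0,1.5],[0,0,0],0],[[0,0,1.5],[0,0,0],0],[[0,0,1.5],[0,0,0],0]]'
python3 - <<'E'
from fit import *
c,im=snap('wrist','w14.png'); s=arm.read_state(); print(s['position'])
for d in arm.cut_out('wrist','carrier0'):
    if d['bbox'][1]<150 or d['bbox'][0]>230 or d['bbox'][0]<150: continue
    m=d['mask'];print(d['conf'],d['bbox'],[int(np.nonzero(m[:,x])[0].min()) for x in range(212,312,7) if m[:,x].any()])
    k=m[:,:]; print([(y,int(np.nonzero(m[y])[0].min()),int(np.nonzero(m[y])[0].max())) for y in range(196,240,6) if m[y].any()])
i=arm.camera_info('wrist');h=(np.array(i['K']),i['k1'],np.array(i['hand_eye']))
P=[[.023,-.032,.0043],[.023,.032,.0043],[.023,-.032,-.0077],[.023,.032,-.0077],[-.023,-.032,-.0077],[-.023,.032,-.0077]]
print(proj(h,P).round(1).tolist())
E
```

```text
time: 30.75
position: [0.5521, 0.027, 0.0464]
orientation: [[-0.15, 0.989, 0.0], [0.989, 0.15, 0.0], [0.0, 0.0, -1.0]]
force: [-0.1, 0.3, -2.2]
opening: 0.0124
finger_force: 60.1
[0.55180917 0.02692215 0.04599926]
0.96 [204.4, 196.7, 314.1, 291.7] [197, 197, 197, 197, 197, 197, 197, 197, 197, 198, 198, 197, 196, 196, 199]
[(196, 292, 307), (202, 206, 311), (208, 205, 311), (214, 206, 311), (220, 206, 311), (226, 207, 310), (232, 207, 310), (238, 207, 310)]
[[210.2, 195.9], [312.1, 195.9], [206.6, 202.1], [316.0, 202.2], [210.8, 270.5], [311.4, 270.6]]
```

```bash
python3 -m jog '[[[0.15,0.2,0],[0,0,0],0],[[0.15,0.2,-0.3],[0,0,0],0],[[0.15,0.2,-0.6],[0,0,0],0],[[0.15,0.2,-0.9],[0,0,0],0],[[0.15,0.2,-1.1],[0,0,0],0],[[0.15,0.2,-1.2],[0,0,0],0],[[0.15,0.2,-1.2],[0,0,0],0]]'
```

```text
time: 31.55
position: [0.5534, 0.0287, 0.0341]
orientation: [[-0.149, 0.989, -0.0], [0.989, 0.149, -0.0], [-0.0, -0.0, -1.0]]
force: [0.7, -0.4, -1.8]
opening: 0.0125
finger_force: 60.1
```

Free descent to 0.0341, so it's in the pocket. I'll touch down, release, and inspect.

```bash
python3 -m jog '[[[0,0,-0.1],[0,0,0],0],[[0,0,-0.1],[0,0,0],0],[[0,0,-0.05],[0,0,0],0.4],[[0,0,0],[0,0,0],0.5],[[0,0,0],[0,0,0],0.5],[[0,0,0],[0,0,0],0.5],[[0,0,4],[0,0,0],0.5],[[0,0,9],[0,0,0],0.5],[[0,-5,14],[0,0,0],0.5],[[0,-9,18],[0,0,0],0.5],[[0,-10,20],[0,0,0],0.5],[[0,-10,20],[0,0,0],0.5]]'; python3 -m jog '[[[0,0,0],[0,0,0],0.5],[[0,0,0],[0,0,0],0.5]]'
python3 - <<'E'
from fit import *
c,im=snap('wrist','w15.png'); s=arm.read_state(); print(s['position'])
L=np.vstack([model(.18,.142,0),model(.18,.142,.024),model(.166,.128,.036)])
d=arm.cut_out('wrist','stage')[0]; st,e=silfit(c,d['mask'],L,[.6,0.0,.15],False); print('stage',st,e,d['conf'])
u=np.array([np.cos(st[2]),np.sin(st[2])]);v=np.array([-u[1],u[0]])
R=np.vstack([model(.064,.046,.041),model(.064,.046,.036),model(.014,.038,.067)])
for d in arm.cut_out('wrist','carrier0'):
    m=d['mask'];ys,xs=np.nonzero(m);p=toz(c,[xs.mean(),ys.mean()],.045)[0,:2]; 
    if np.linalg.norm(p-st[:2])<.08:
        f,e=silfit(c,m,R,[*p,.15],False); q=f[:2]-st[:2]; print(d['bbox'],f.round(4),e,'stage xy',q@u,q@v)
cv2.imwrite('pics/w15c.png',cv2.resize(im[100:320,190:490,::-1],(800,586),interpolation=3))
print([proj(c,[*(st[:2]+a*u*.041+.031*b*v),.067])[0].round() for a,b in ((-1,-1),(-1,1))])
E
```

```text
time: 32.75
position: [0.5561, -0.077, 0.2399]
orientation: [[-0.142, 0.99, 0.009], [0.99, 0.142, -0.003], [-0.004, 0.009, -1.0]]
force: [0.8, 0.0, 0.4]
opening: 0.0425
finger_force: 0.0
time: 32.95
position: [0.5528, -0.07, 0.2331]
orientation: [[-0.151, 0.989, -0.002], [0.989, 0.151, 0.001], [0.001, -0.002, -1.0]]
force: [0.5, 0.4, -0.1]
opening: 0.0427
finger_force: 0.0
[ 0.55270391 -0.06979007  0.23286567]
stage [0.59633328 0.00376573 0.14858672] 0.7379039729936936 0.8
[246.5, 123.4, 296.0, 162.7] [ 0.5614 -0.0323  0.1581] 0.42483138692573713 stage xy -0.03992225615484211 -0.030521873490171523
[246.6, 72.7, 297.8, 109.6] [0.5523 0.028  0.1438] 0.7370808316995666 stage xy -0.039994728606269694 0.030484727095157593
[array([272., 145.]), array([272.,  89.])]
```

View pics/w15c.png

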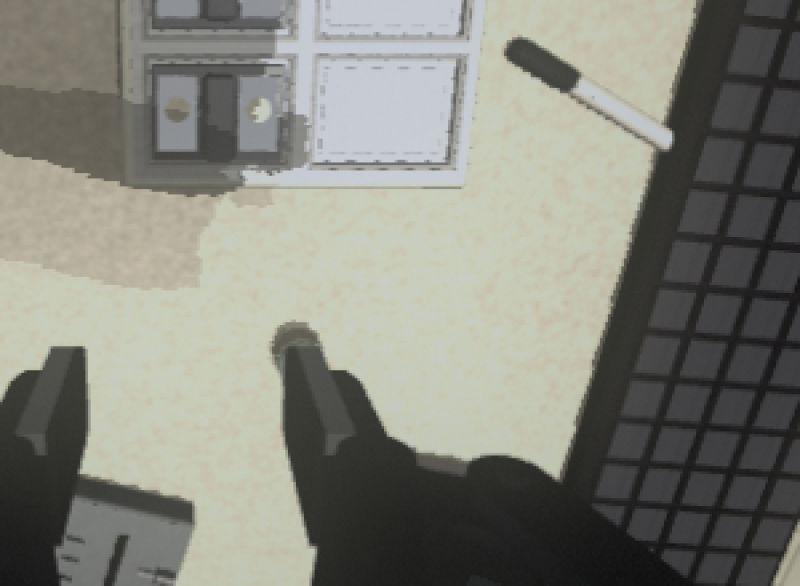

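Both carriers are seated, at stage-frame (-40, ±30.5) mm. Next I'll grip the near fader at its zero position.

```bash
python3 -m jog '[[[-10,-31.5,-9],[0,0,-15.3],0.6],[[-10,-31.5,-9],[0,0,-15.3],0.6],[[-10,-31.5,-9],[0,0,-15.3],0.6],[[-10,-31.5,-9],[0,0,-15.3],0.6],[[-10,-31.5,-9],[0,0,-15.3],0.6],[[-10,-31.5,-9],[0,0,-15.3],0.6],[[-10,-31.5,-9],[0,0,-15.3],0.6],[[-10,-31.5,-9],[0,0,-15.3],0.6],[[-10,-31.5,-13],[0,0,-15.3],0.6],[[-10,-31.5,-17.5],[0,0,-15.3],0.6],[[-10,-31.5,-20],[0,0,-15.3],0.6],[[-10,-31.5,-20],[0,0,-15.3],0.6]]'
```

```text
time: 34.3
position: [0.4515, -0.3831, 0.0302]
orientation: [[0.115, 0.993, -0.006], [0.993, -0.115, 0.005], [0.004, -0.007, -1.0]]
force: [-0.5, 0.1, 0.3]
opening: 0.0514
finger_force: 0.0
```

```bash
python3 -m jog '[[[0.1,-0.1,-0.8],[0,0,0],0.6],[[0.1,-0.1,-1.4],[0,0,0],0.6],[[0.1,-0.1,-1.4],[0,0,0],0],[[0.1,-0.1,-1.4],[0,0,0],0],[[0.1,-0.1,-1.4],[0,0,0],0],[[0.1,-0.1,-1.4],[0,0,0],0],[[0.1,-0.1,-1.4],[0,0,0],0]]'
```

```text
time: 35.0
position: [0.4529, -0.3872, 0.0214]
orientation: [[0.118, 0.993, -0.002], [0.993, -0.118, 0.0], [0.0, -0.002, -1.0]]
force: [-6.7, 3.4, 8.1]
opening: 0.0247
finger_force: 59.7
```

```bash
python3 -m jog '[[[0.2,1.5,0],[0,0,0],0],[[0.35,3,0],[0,0,0],0],[[0.5,4.5,0],[0,0,0],0],[[0.65,5.5,0],[0,0,0],0],[[0.7,5.95,0],[0,0,0],0],[[0.7,5.95,0],[0,0,0],0],[[0.7,5.95,0],[0,0,0],0]]'
python3 - <<'E'
from fit import *
p=np.array([.5002,-.3456]);a=-.1178;v=np.array([-np.sin(a),np.cos(a)])
s=arm.read_state();print('tool local y',(s['position'][:2]-p)@v,s['opening'])
E
```

```text
time: 35.7
position: [0.4603, -0.3274, 0.0214]
orientation: [[0.117, 0.993, -0.001], [0.993, -0.117, 0.001], [0.0, -0.001, -1.0]]
force: [-5.9, 2.8, 6.8]
opening: 0.0248
finger_force: 61.5
tool local y 0.013350467779941403 0.024809879922465004
```

```bash
python3 -m jog '[[[0,0,0],[0,0,0],0.6],[[0,0,0],[0,0,0],0.6],[[0,0,0],[0,0,0],0.6],[[0,0,0],[0,0,0],0.6],[[0,0,5],[0,0,0],0.6],[[0,0,6],[0,0,0],0.6],[[3.8,-3.5,6],[0,0,0],0.6],[[7.6,-6.8,6],[0,0,0],0.6],[[7.6,-6.8,6],[0,0,0],0.6],[[7.6,-6.8,6],[0,0,0],0.6],[[7.6,-6.8,2],[0,0,0],0.6],[[7.6,-6.8,0],[0,0,0],0.6]]'; python3 -m jog '[[[0,0,0],[0,0,0],0.6],[[0,0,0],[0,0,0],0],[[0,0,0],[0,0,0],0],[[0,0,0],[0,0,0],0],[[0,0,0],[0,0,0],0],[[0,0,0],[0,0,0],0]]'
```

```text
time: 36.9
position: [0.5359, -0.3942, 0.0183]
orientation: [[0.116, 0.993, -0.002], [0.993, -0.116, 0.002], [0.001, -0.002, -1.0]]
force: [-0.9, -0.2, -0.1]
opening: 0.0512
finger_force: 0.0
time: 37.5
position: [0.5366, -0.3958, 0.0222]
orientation: [[0.117, 0.993, -0.0], [0.993, -0.117, -0.0], [-0.0, -0.0, -1.0]]
force: [-5.2, 3.3, 5.2]
opening: 0.0249
finger_force: 60.2
```

```bash
python3 -m jog '[[[0.2,1.5,0],[0,0,0],0],[[0.35,3,0],[0,0,0],0],[[0.5,4.5,0],[0,0,0],0],[[0.7,6,0],[0,0,0],0],[[0.85,7.3,0],[0,0,0],0],[[0.92,7.8,0],[0,0,0],0],[[0.92,7.8,0],[0,0,0],0],[[0.92,7.8,0],[0,0,0],0]]'; python3 -m jog '[[[0,0,0],[0,0,0],0.6],[[0,0,0],[0,0,0],0.6],[[0,0,0],[0,0,0],0.6],[[0,0,5],[0,0,0],0.6],[[0,0,10],[0,0,0],1],[[-1,-3,15],[0,0,0],1],[[-2,-7,20],[0,0,0],1],[[-2,-11,24],[0,0,0],1],[[-2,-11,24],[0,0,0],1],[[-2,-11,24],[0,0,0],1],[[-2,-11,24],[0,0,0],1]]'
python3 - <<'E'
from fit import *
c,im=snap('wrist','w16.png'); print(arm.read_state()['position'])
pc=proj(c,[.5,-.345,.03])[0]; x,y=(pc-[70,70]).round().astype(int); x,y=max(x,0),max(y,0); print(x,y)
o=cv2.resize(im[y:y+140,x:x+140,::-1],(600,600),interpolation=2); 
cv2.imwrite('pics/w16c.png',o)
for n in ('side','scene'):
  c,_=snap(n)
  for q in('carrier0','cal_tile'):
    for d in arm.cut_out(n,q): print(n,q,round(d['conf'],2),np.round(d['bbox']).tolist())
E
```

```text
time: 38.3
position: [0.5463, -0.3169, 0.0222]
orientation: [[0.117, 0.993, 0.0], [0.993, -0.117, 0.0], [0.0, 0.0, -1.0]]
force: [-6.1, 1.5, 8.3]
opening: 0.0247
finger_force: 62.1
time: 39.4
position: [0.5268, -0.4277, 0.2602]
orientation: [[0.117, 0.993, 0.001], [0.993, -0.117, 0.0], [0.0, 0.001, -1.0]]
force: [0.2, 0.6, -1.5]
opening: 0.0852
finger_force: 0.0
[ 0.52684465 -0.42641287  0.25926242]
164 37
side carrier0 0.77 [188.0, 189.0, 211.0, 209.0]
side carrier0 0.72 [250.0, 189.0, 276.0, 214.0]
side carrier0 0.61 [234.0, 185.0, 261.0, 204.0]
side carrier0 0.19 [270.0, 279.0, 285.0, 299.0]
side cal_tile 0.74 [196.0, 144.0, 219.0, 163.0]
scene carrier0 0.8 [230.0, 195.0, 248.0, 214.0]
scene carrier0 0.65 [253.0, 197.0, 271.0, 214.0]
scene carrier0 0.6 [302.0, 166.0, 324.0, 185.0]
scene carrier0 0.52 [277.0, 178.0, 299.0, 200.0]
scene carrier0 0.26 [223.0, 199.0, 276.0, 247.0]
scene cal_tile 0.56 [360.0, 210.0, 383.0, 234.0]
```

View pics/w16c.png

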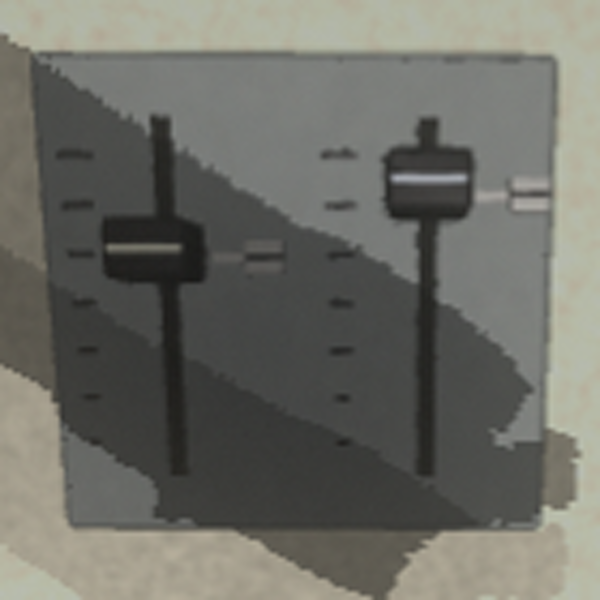

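The near fader line is at (145,247) and its clip line at (265,256); the far line is at (430,180) and its clip at (530,193). I'll compute the parallax-corrected gap.

Run:
```python
from fit import *
c=cam('wrist'); k=140/600
def loc(q,z): return toz(c,np.array([164,37])+np.array(q)*k,z)[0,:2]
a=-.1178;v=np.array([-np.sin(a),np.cos(a)])
for a_,b in (((145,247),(265,256.5)),((430,180),(531,193.5))):
    F,C,C0=loc(a_,.0575),loc(b,.029),loc(b,.0255); print(F.round(4),C.round(4),'fader-clip along v mm',((F-C)@v*1e3).round(2),((F-C0)@v*1e3).round(2))
# stage check in static cams: predicted bbox of seated carriers
S=np.array([.597,.0035]);u=np.array([np.cos(.149),np.sin(.149)]);w=np.array([-u[1],u[0]])
for n in('side','scene'):
    for sgn in(-1,1):
        p=S-.041*u+sgn*.031*w; P=proj(cam(n),W([*p,.149],np.vstack([model(.064,.046,.036),model(.064,.046,.041),model(.014,.038,.067)]))); print(n,P.min(0).round(),P.max(0).round())
```

```text
[ 0.4595 -0.325 ] [ 0.4909 -0.3301] fader-clip along v mm 1.32 1.16
[ 0.5446 -0.3166] [ 0.5763 -0.3212] fader-clip along v mm 0.87 0.54
side [246. 190.] [276. 211.]
side [235. 179.] [263. 200.]
scene [230. 195.] [248. 213.]
scene [252. 196.] [269. 214.]
```

Run:
```python
from fit import *
ok=[]
for n,B in (('side',[[246,190,276,211],[235,179,263,200]]),('scene',[[230,195,248,213],[252,196,269,214]])):
    arm.camera(n); ds=arm.cut_out(n,'carrier0')
    for b in B:
        e=min((np.abs(np.array(d['bbox'])-b).max(),d['bbox']) for d in ds) if 0 else min(ds,key=lambda d:np.abs(np.array(d['bbox'])-b).max())
        k=np.abs(np.array(e['bbox'])-b).max(); ok.append(k); print(n,b,np.round(e['bbox']),k.round(1))
print(arm.read_state()['time'])
if max(ok)<6: print(arm.hand_in())
```

```text
side [246, 190, 276, 211] [248. 190. 276. 213.] 2.3
side [235, 179, 263, 200] [236. 182. 261. 203.] 3.0
scene [230, 195, 248, 213] [233. 193. 249. 212.] 2.9
scene [252, 196, 269, 214] [252. 198. 269. 218.] 4.0
39.95
the job is handed in; nothing more can be done
None
```

I handed the job in at 40 s: both faders went to zero first, the tile is in the tray, both grey carriers (the only two present) are seated, and each fader line measured within about 1.5 mm of its clip line; the station returned no verdict.

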